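# Seal the clay box

### The job

Put the lid on the clay box, resting squarely on the seal, and let go of it; then, without forcing it, press it down one corner after another (the far ones are under the rack) until it sits flat on the rim all round. Leave the jar, spatula and tape measure where they are.

Things in the scene. Friction and masses are not known exactly. Their poses are not given: they have to be found in the camera images.
- box: Grey plastic clay box, heavy and immovable, 160 (x) x 200 (y) x 90 mm high, open on top; walls 24 mm thick, opening 112 x 152 mm. Origin: centre of its underside, on the bench; z up, x away from the robot (yaw within 0.2 rad of the world's).
- box_rim (a point): Centre of the box's mouth, level with its flat rim, 90 mm above the bench. Seal corner pieces stand up to 10 mm proud of the rim, centred 66 mm (x) and 86 mm (y) from here.
- lid: Loose white rigid lid, 0.36 to 0.6 kg, same after a half turn, flat on the bench at the start (yaw within 0.35 rad). Plate 150 (x) x 190 (y) x 8 mm; under it a slab 104 x 144 x 12 mm that drops into the box's opening with 4 mm play each side. Origin: centre of the slab's underside, z up: plate underside 12, plate top 20, fin top 50 mm. Seated flat on the rim: origin 78 mm above the bench; laid on the raised seal: 85 to 88 mm.
- lid_grip (a point): Centre of the lid's black solid fin grip: 50 mm long along the lid's x, 16 mm thick along y, 30 mm high; this point is 35 mm above the lid's origin. The lid rocks: while one corner is pressed, the opposite one may rise. More than 80 N between lid and box would crack it; 12 to 20 N at a corner is enough. Do not push it down evenly from the middle.
- rack: Fixed open rack of 10 mm steel bars over the far half of the box, with the box's yaw. Origin: on the bench under the box's origin (within 5 mm). Four bars along y, 250 mm long, at x = 40, 65, 90, 115 mm, underside 295 mm above the bench; side arms at y = +-125 mm at that height, x 35 to 125 mm; 16 mm posts at x = 118, y = +-125 mm.
- rack_edge (a point): Middle of the rack's front bar, 300 mm above the bench, at x = 40 mm of the rack. A vertical tool over the box's middle or far corners meets the bars: tilt it about 30 degrees, tip pointing away from the robot and body leaning back towards it.
- lid_a (a point): Point on the plate's top face near the lid's (-x, -y) corner in the lid's frame, 58 mm (x) and 78 mm (y) from its middle, 17 mm in from the edges: a good place to press. 98 mm above the bench when seated.
- lid_b (a point): Point on the plate's top face near the lid's (-x, +y) corner in the lid's frame, 58 mm (x) and 78 mm (y) from its middle, 17 mm in from the edges: a good place to press. 98 mm above the bench when seated.
- lid_c (a point): Point on the plate's top face near the lid's (+x, -y) corner in the lid's frame, 58 mm (x) and 78 mm (y) from its middle, 17 mm in from the edges: a good place to press. 98 mm above the bench when seated.
- lid_d (a point): Point on the plate's top face near the lid's (+x, +y) corner in the lid's frame, 58 mm (x) and 78 mm (y) from its middle, 17 mm in from the edges: a good place to press. 98 mm above the bench when seated.
- seal_nr (a joint): Near right (-x, -y in the box's frame) corner piece of the box's black rubber seal (L-shaped, arms 36 mm long, 10 mm wide): joint value = how far it is pushed down, m; 0 = stands 10 mm proud of the rim (starts at 0 to 2.5 mm), 0.010 = level with the rim. Stays where it is pushed, no spring-back; yields at about 10 N, with a little damping.
- seal_nl (a joint): Near left (-x, +y) corner piece of the box's black rubber seal (L-shaped, arms 36 mm long, 10 mm wide): joint value = how far it is pushed down, m; 0 = stands 10 mm proud of the rim (starts at 0 to 2.5 mm), 0.010 = level with the rim. Stays where it is pushed, no spring-back; yields at about 10 N, with a little damping.
- seal_fr (a joint): Far right (+x, -y) corner piece of the box's black rubber seal (L-shaped, arms 36 mm long, 10 mm wide): joint value = how far it is pushed down, m; 0 = stands 10 mm proud of the rim (starts at 0 to 2.5 mm), 0.010 = level with the rim. Stays where it is pushed, no spring-back; yields at about 10 N, with a little damping.
- seal_fl (a joint): Far left (+x, +y) corner piece of the box's black rubber seal (L-shaped, arms 36 mm long, 10 mm wide): joint value = how far it is pushed down, m; 0 = stands 10 mm proud of the rim (starts at 0 to 2.5 mm), 0.010 = level with the rim. Stays where it is pushed, no spring-back; yields at about 10 N, with a little damping.
- jar: Bystander: amber glass jar with a steel cap, 68 mm diameter, 85 mm high; origin centre of underside.
- spatula: Bystander: spatula 200 mm long lying on the bench between box and lid, along its x; origin about its middle, at the bench.
- tape: Bystander: tape measure, 72 x 40 x 66 mm high; origin centre of underside.
Things that resemble listed ones, but are neither listed nor needed, are in the scene too. Of the things shaped like the lid, the white one is meant.

How it is judged:
By the outcome, as a careful person would: the job done as asked, in the order asked, and still so for the second after the job is handed in, with the robot touching nothing.
It also fails if it takes over 72 s, if anything falls off the work surface, if the arm or the gripper's body presses on something with over 40 N, if the wrist force passes 120 N, or if a joint passes its speed limit or range.

### The arm

A 6-joint arm with a two-finger parallel gripper is mounted at the origin on the work surface. World frame = base frame: x ahead of the robot, y to its left, z up, the work surface at z = 0. Lengths are in m, angles in rad, forces in N, time in s.
With the tool pointing down it reaches from about 0.4 to 0.825 m from the base axis. Payload 7 kg.
Tool frame: the origin (TCP) lies on the front face of the gripper's body, between the roots of the fingers; the fingertips stand 66 mm ahead of it and the grasp point (between the pads) lies 47 mm ahead of it; z points along the fingers, y is the line along which they close (so a half turn about z gives the same grasp; the last joint's range is limited). The gripper opens to 88 mm and grips with 3 to 60 N. Pads are 19 mm wide; open, the fingers measure 130 mm over their backs; the gripper's body (78 mm by 193 mm) begins 47 mm behind the grasp point.
Start: joints at [-1.06, 0.359, 0.012, 0, -1.224, -0.288], TCP at [0.149, -0.658, 0.292] pointing down, gripper open.
Joint ranges: [-3.07, 3.07], [-1.43, 2.12], [-1.02, 1.25], [-3.03, 1.67], [-3.05, -0], [-3.03, 3.03]. Speed limits (rad/s): [2.39, 2.39, 3.01, 3.14, 3.14, 3.14].

### API

Orientations are given as [roll, pitch, yaw] about the fixed x, y, z axes, in that order (R = Rz(yaw) Ry(pitch) Rx(roll)).
In Python, from plant import * gives the robot as it stands.
- The arm moves only by the tool drive_tool, never from a script. Its argument "commands" is a list that holds one entry, the list of rows, each a list of 7 numbers: the gripper command: -1 is fully open, 1 is shut, values between are in proportion, then the shift along the tool's x, y, z in units of 100 mm (1.0 is 100 mm), then the turn, a rotation vector about the tool's x, y, z in units of 45 degrees (1.0 is 45 degrees). A call has 1 to 12 rows; each row is the pose to reach, as a shift and turn from the pose commanded when the call began, along the tool's axes at that moment; what a row does not reach only later rows make up. A row lasts 1/10 s, in which the tool goes at most 50 mm and 8.59 degrees, less where a joint would pass 70% of its speed; a pose out of reach is approached as far as the arm can. A call with a number of a shift or a turn outside -1 to 1 is refused whole. A call with a gripper value outside its range is refused whole. The fingers move at their own pace and stop on an object; "force" is the grip in N (left out, the last holds). Time passes only in rows, so rows that repeat a pose let the fingers close. It gives the time, the measured TCP pose, the force, the opening and the grip force at its end, in the units of the state.
- observe(): the state, without advancing time (a new reading comes with each control period).
- camera(name): name is "side" or "top" or "wrist"; returns (picture, depth): 384x512x3 uint8, red, green, blue; 384x512 float32, m along the optical axis (not along the pixel's ray), 0 where there is no reading.
- camera_model(name): a dict with "fx", "fy", "cx", "cy" (pixels), "world_to_cam" (4x4, takes a point from world to camera coordinates). Camera axes: x right, y down, z forward; pixel columns grow to the right and rows downward; lengths in m; the calibration is good to about 2 mm. A picture is of the moment at which its call begins: read the wrist's pose just before it. camera_model takes no time and is no camera call; for the wrist camera it gives the pose at the moment of the call.
- job_done(): hands the job in; it is judged then, once.
The state is a dict: "time_s": time; "q": joint angles; "qd": joint speeds; "joint_torque": joint torques, N m; "tcp_pos": TCP position; "eef_rot": TCP orientation; "ft_force": force on the tool from outside, world axes, zero at the start; "torque": the same for the moment, N m; "finger_gap": finger opening in m; "finger_force": force on a finger pad.
Only numpy, scipy, OpenCV 4.12 (cv2) and the standard library are available. Lean on these libraries where they do the work, as an engineer would, in place of code of your own. Each camera call takes 0.05 s, during which the arm holds its last target. There are 200 camera calls.

## Working session

There is one attempt and no reset: what is moved stays moved. The work goes in short steps, Python scripts to look and compute and a tool call to move; the robot and the scene stay as the last step left them, time stands still between calls to the robot, and variables do not carry over. Pictures are saved under pics/ and viewed, at most 10 in all, crops included, and the job is handed in when it is done.

Besides the shell and the picture viewer there is one more tool, called by a JSON object that holds its "fn" and its "kwargs", one argument or row to a line. drive_tool: Moves the arm, as the interface text tells. Its arguments: {"type":"object","properties":{"commands":{"type":"array"},"force":{"type":"number"}},"required":["commands"]}

```bash
mkdir -p pics; ls; python3 - <<'E'
from plant import *
import cv2,numpy as np
s=observe();print(s)
for n in("top","side"):
    p,d=camera(n);m=camera_model(n);np.savez(n+"0.npz",p=p,d=d,W=m["world_to_cam"],k=[m["fx"],m["fy"],m["cx"],m["cy"]])
    cv2.imwrite(f"pics/{n}0.png",p[...,::-1]);print(n,m,(d>0).mean())
E
```

```text
pics
{'time_s': 0.0, 'q': array([-1.05991204e+00,  3.59428452e-01,  1.10916216e-02, -3.52453594e-04,
       -1.22408883e+00, -2.88119412e-01]), 'qd': array([ 0.00105382,  0.00047024, -0.00021592, -0.00046895,  0.0017772 ,
        0.00054661]), 'joint_torque': array([-2.35414765e-03, -5.82719207e+01,  2.93051201e+01,  6.99707866e+00,
        7.05183222e-03, -1.63949671e-04]), 'tcp_pos': array([ 0.14904816, -0.65796865,  0.29120955]), 'eef_rot': array([ 3.13993633e+00, -1.45349013e-04, -2.91894770e+00]), 'ft_force': array([-0.29501581,  0.52494016,  0.23729066]), 'torque': array([0.00235137, 0.02170834, 0.03119003]), 'finger_force': 0.0, 'finger_gap': 0.08766641167429172}
top {'fx': 433.8988504189145, 'fy': 433.8988504189145, 'cx': 255.39980114128744, 'cy': 190.6721099466794, 'world_to_cam': array([[ 0.01449488, -0.99988539, -0.00437008,  0.03862609],
       [-0.99897257, -0.01429368, -0.04300566,  0.53443704],
       [ 0.04293827,  0.00498895, -0.99906527,  1.59342834],
       [ 0.        ,  0.        ,  0.        ,  1.        ]])} 0.9958953857421875
side {'fx': 453.84430961732966, 'fy': 453.84430961732966, 'cx': 252.50224232783418, 'cy': 194.95985114236728, 'world_to_cam': array([[-0.77389819, -0.63324157,  0.00931135,  0.42848392],
       [-0.48795468,  0.58683866, -0.64615835,  0.36634718],
       [ 0.40371007, -0.5046043 , -0.76314657,  1.45106165],
       [ 0.        ,  0.        ,  0.        ,  1.        ]])} 0.9959309895833334
```

View pics/top0.png

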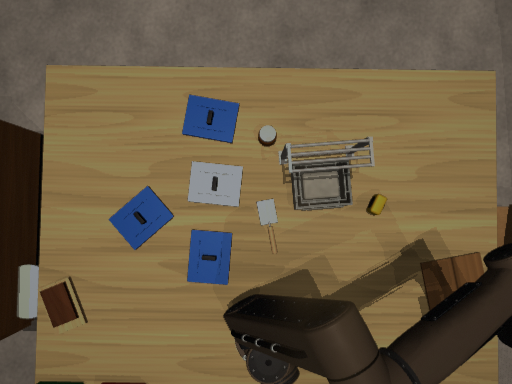

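View pics/side0.png

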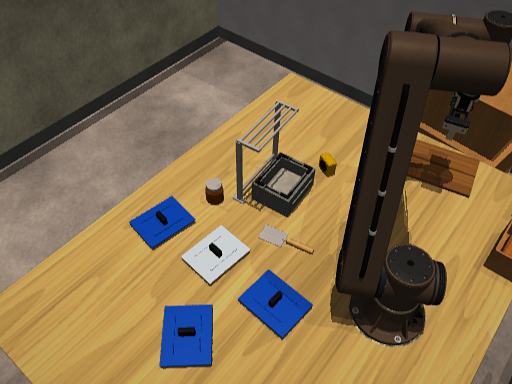

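The white plate at top (215,184), side (216,253), is the lid. The three blue ones at top (210,118), (141,217) and (209,257) are decoys, since the task asks for the white one. Next I measure and confirm it in a crop.

```bash
cat > h.py <<'E'
import numpy as np,cv2
def pts(p,d,W,k):
    v,u=np.mgrid[:d.shape[0],:d.shape[1]]
    c=np.stack([(u-k[2])/k[0]*d,(v-k[3])/k[1]*d,d],-1)
    w=(c-W[:3,3])@W[:3,:3]; w[d<=0]=np.nan
    return w
def load(n): z=np.load(n+".npz"); return z["p"],z["d"],z["W"],z["k"]
def ray(px,z,W,k):
    px=np.atleast_2d(px).astype(float)
    c=np.c_[(px[:,0]-k[2])/k[0],(px[:,1]-k[3])/k[1],np.ones(len(px))]
    d=c@W[:3,:3]; o=-W[:3,:3].T@W[:3,3]
    return o+d*((z-o[2])/d[:,2])[:,None]
def rect(xy):
    (c,wh,a)=cv2.minAreaRect((xy[:,:2]*1000).astype(np.float32)); return np.round(c,1),np.round(wh,1),round(a,2)
E
python3 - <<'E'
from h import *
for n in("top0","side0"):
    p,d,W,k=load(n);w=pts(p,d,W,k);hsv=cv2.cvtColor(p,cv2.COLOR_RGB2HSV)
    m=((hsv[...,1]<60)&(hsv[...,2]>120)).astype(np.uint8)
    x,y,z=w[...,0],w[...,1],w[...,2]
    c0=(215,184) if n=="top0" else (216,262)
    nl,L=cv2.connectedComponents(cv2.morphologyEx(m,cv2.MORPH_OPEN,np.ones((3,3))))
    r=[c0[0]-15,c0[1]]; lab=L[r[1],r[0]]; mm=(L==lab)
    cs=max(cv2.findContours(mm.astype(np.uint8),0,1)[0],key=cv2.contourArea)[:,0]
    print(n,"lid",mm.sum(),rect(ray(cs,.020,W,k)),np.nanmedian(z[mm]))
    g=mm&False; cv2.fillPoly(f:=np.zeros_like(m),[cs],1); fin=(f>0)&(z>.035)
    print(" fin",fin.sum(),rect(w[fin]),np.nanmedian(z[fin]))
    b=(z>.08)&(z<.104)&(x>.3)&(x<.75)&(y<0)&(y>-.35)
    vv,uu=np.nonzero(b);print(" box px",uu.min(),uu.max(),vv.min(),vv.max(),b.sum(),rect(w[b]),np.nanpercentile(z[b],[5,50,95]))
    rk=(z>.285)&(z<.32)&(x>.3)&(x<.9)&(y<0.1)&(y>-.35)
    print(" rack",rk.sum(),rect(w[rk]),np.nanmedian(z[rk]))
    cv2.imwrite(f"{n}b.png",(b*255).astype(np.uint8))
p,_,_,_=load("top0");q,_,_,_=load("side0")
a=cv2.resize(p[100:250,170:390,::-1],None,fx=2.6,fy=2.6,interpolation=2);b=cv2.resize(q[90:290,170:350,::-1],None,fx=1.11*1,fy=1.11)
cv2.imwrite("pics/crop1.png",a)
E
```

```text
top0 lid 1969 (array([558.5, 196.3]), array([188.7, 148.6]), 84.78) 0.018951537697498477
 fin 66 (array([558.6, 196.4]), array([16.6, 50.2]), 84.22) 0.04770402740783755
 box px 270 354 130 208 1148 (array([ 606.3, -148.5]), array([301.4, 272.9]), 87.94) [0.08343214 0.08992595 0.09965704]
 rack 1265 (array([ 635.6, -181.2]), array([ 91.5, 263.9]), 5.69) 0.3032063647357701
side0 lid 1946 (array([556.7, 198.3]), array([190. , 150.9]), 84.8) 0.02156897325890038
 fin 87 (array([557.8, 198. ]), array([18.5, 52. ]), 85.65) 0.0498622615331728
 box px 214 315 143 202 1045 (array([ 604.8, -147.9]), array([308. , 276.3]), 87.13) [0.0825172  0.0913369  0.10040614]
 rack 836 (array([ 634.7, -181. ]), array([ 95.1, 269.1]), 5.64) 0.3046084031644881
```

View pics/crop1.png

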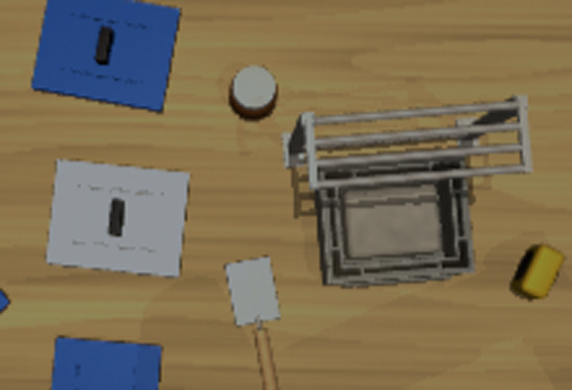

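The crop confirms it: the white lid with its fin is at crop (118,217). The box is under the rack at (395,225), the spatula at (250,290), the jar at (253,92) and the tape at (540,270). The lid is at about (0.558, 0.197), yaw -5.2°, and the rack yaw is about +5.65°.

I'll tilt the tool 30° first and keep that tilt for the whole job, so a helper turns targets into call units.

```bash
cat >> h.py <<'E'
from scipy.spatial.transform import Rotation as Ro
def Rt(yaw,tilt=30):
    s,c=np.sin(np.radians(tilt)),np.cos(np.radians(tilt))
    return Ro.from_euler("z",yaw)*Ro.from_matrix(np.array([[-c,0,s],[0,1,0],[-s,0,-c]]))
def go(s,pos,yaw,ahead=.047,tilt=30):
    "units for putting the point 'ahead' of TCP at pos"
    R0=Ro.from_euler("xyz",s["eef_rot"]);R1=Rt(yaw,tilt)
    t=np.array(pos)-R1.apply([0,0,ahead])
    d=R0.inv().apply(t-s["tcp_pos"])*10; r=(R0.inv()*R1).as_rotvec()/np.radians(45)
    print("t",s["time_s"].__round__(2),"tcp",s["tcp_pos"].round(4),"tgt",t.round(4),"shift",d.round(3),"turn",r.round(3),"F",s["ft_force"].round(1))
    return d,r
E
python3 - <<'E'
from h import *; from plant import *
s=observe();go(s,s["tcp_pos"],.0986,0)
s["eef_rot"]=Rt(.0986).as_euler("xyz");go(s,[.40,-.19,.40],.0986,0)
E
```

```text
t 0.1 tcp [ 0.1491 -0.658   0.2913] tgt [ 0.1491 -0.658   0.2913] shift [0. 0. 0.] turn [ 0.043 -0.666  0.154] F [ 0.7  0.7 -0.3]
t 0.1 tcp [ 0.1491 -0.658   0.2913] tgt [ 0.4  -0.19  0.4 ] shift [-3.105  4.41   0.538] turn [ 0. -0. -0.] F [ 0.7  0.7 -0.3]
```

{"fn": "drive_tool", "kwargs": {
  "commands": [
    [[-1,0,0,-0.3,0.01,-0.17,0.04],[-1,0,0,-0.6,0.02,-0.34,0.08],[-1,0,0,-0.6,0.03,-0.5,0.12],[-1,0,0,-0.6,0.043,-0.666,0.154],[-1,0,0,-0.6,0.043,-0.666,0.154],[-1,0,0,-0.6,0.043,-0.666,0.154]]
  ],
  "force": 40
}}

```text
time_s: 0.7
tcp_pos: [0.1477, -0.6586, 0.3515]
eef_rot: [-3.141, 0.521, -3.044]
ft_force: [-0.2, -0.7, -0.6]
finger_gap: 0.0877
finger_force: 0.0
```

{"fn": "drive_tool", "kwargs": {
  "commands": [
    [[-1,-0.25,0.37,0.1,0,0,0],[-1,-0.5,0.74,0.2,0,0,0],[-1,-0.65,1.0,0.25,0,0,0]]
  ]
}}

```text
time_s: 1.0
tcp_pos: [0.2094, -0.5497, 0.3628]
eef_rot: [-3.14, 0.521, -3.039]
ft_force: [1.1, -0.0, 0.7]
finger_gap: 0.088
finger_force: 0.0
```

{"fn": "drive_tool", "kwargs": {
  "commands": [
    [[-1,-0.25,0.37,0.1,0,0,0],[-1,-0.5,0.74,0.2,0,0,0],[-1,-0.65,1.0,0.25,0,0,0]]
  ]
}}

```text
time_s: 1.3
tcp_pos: [0.2678, -0.443, 0.374]
eef_rot: [-3.139, 0.522, -3.038]
ft_force: [-0.2, -0.7, 1.4]
finger_gap: 0.0876
finger_force: 0.0
```

```bash
python3 - <<'E'
from h import *; from plant import *
go(observe(),[.40,-.19,.40],.0986,0)
E
```

```text
t 1.3 tcp [ 0.2678 -0.443   0.374 ] tgt [ 0.4  -0.19  0.4 ] shift [-1.496  2.381  0.554] turn [-0.001 -0.002  0.006] F [-0.2 -0.7  1.4]
```

{"fn": "drive_tool", "kwargs": {
  "commands": [
    [[-1,-0.25,0.4,0.1,0,0,0],[-1,-0.5,0.8,0.2,0,0,0]]
  ]
}}

```text
time_s: 1.5
tcp_pos: [0.3123, -0.3592, 0.3814]
eef_rot: [-3.138, 0.522, -3.04]
ft_force: [1.7, -0.7, 0.9]
finger_gap: 0.0878
finger_force: 0.0
```

{"fn": "drive_tool", "kwargs": {
  "commands": [
    [[-1,-0.25,0.4,0.1,0,0,0],[-1,-0.5,0.8,0.2,0,0,0]]
  ]
}}

```text
time_s: 1.7
tcp_pos: [0.3574, -0.2741, 0.3896]
eef_rot: [-3.137, 0.524, -3.039]
ft_force: [1.3, -0.7, 0.3]
finger_gap: 0.0877
finger_force: 0.0
```

{"fn": "drive_tool", "kwargs": {
  "commands": [
    [[-1,-0.25,0.38,0.1,0,0,0],[-1,-0.45,0.7,0.15,0,0,0],[-1,-0.45,0.7,0.15,0,0,0],[-1,-0.45,0.7,0.15,0,0,0]]
  ]
}}

```text
time_s: 2.1
tcp_pos: [0.3969, -0.1992, 0.3987]
eef_rot: [-3.138, 0.524, -3.033]
ft_force: [-0.5, -0.4, -0.1]
finger_gap: 0.0877
finger_force: 0.0
```

```bash
cat >> h.py <<'E'
def snap(n,f):
    from plant import camera,camera_model
    m=camera_model(n);p,d=camera(n)
    W,k=m["world_to_cam"],[m["fx"],m["fy"],m["cx"],m["cy"]]
    np.savez(f+".npz",p=p,d=d,W=W,k=k);cv2.imwrite(f"pics/{f}.png",p[...,::-1])
    return p,d,W,k
E
python3 - <<'E'
from h import *; from plant import *
s=observe();go(s,[.40,-.19,.40],.0986,0);print(s["q"])
p,d,W,k=snap("wrist","w1");w=pts(p,d,W,k);z=w[...,2]
print(k,W.round(3),(d>0).mean())
# box frame guess
c,sn=np.cos(.0986),np.sin(.0986)
X=(w[...,0]-.5556)*c+(w[...,1]+.189)*sn;Y=-(w[...,0]-.5556)*sn+(w[...,1]+.189)*c
b=(abs(z-.09)<.004)&(abs(X)<.1)&(abs(Y)<.115)
print(b.sum(),rect(w[b]));print(np.percentile(X[b],[0,1,99,100]).round(4),np.percentile(Y[b],[0,1,99,100]).round(4))
E
```

```text
t 2.1 tcp [ 0.3969 -0.1992  0.3987] tgt [ 0.4  -0.19  0.4 ] shift [-0.042  0.088  0.009] turn [0.001 0.001 0.011] F [-0.5 -0.4 -0.1]
[-0.0984184  -0.32520191 -0.48910498 -0.12737072 -0.89520886 -1.31100367]
[275.77940496077247, 275.77940496077247, 254.11274061383722, 192.83849370207884] [[-0.108  0.994 -0.003  0.241]
 [ 0.671  0.075  0.738 -0.495]
 [ 0.734  0.077 -0.675  0.107]
 [ 0.     0.     0.     1.   ]] 0.9959818522135416
4300 (array([ 553.6, -185.2]), array([161.2, 200.5]), 5.49)
[-0.0823 -0.0815  0.077   0.0788] [-0.0964 -0.095   0.1028  0.1044]
```

View pics/w1.png

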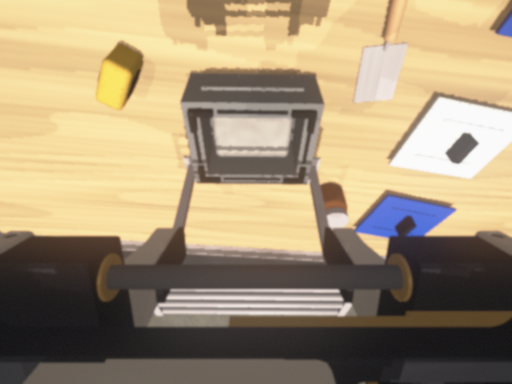

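The wrist view shows the whole box mouth, pixels (185–322, 72–183), with the seal pieces at its corners. The lid is at (460,140), and the tape and spatula are clear of the route. Now I refine the box and lid poses across all views.

```bash
python3 - <<'E'
from h import *; from plant import *
for n in("w1","top0","side0"):
    p,d,W,k=load(n);w=pts(p,d,W,k);z=w[...,2];hsv=cv2.cvtColor(p,cv2.COLOR_RGB2HSV)
    yaw=.097;c,sn=np.cos(yaw),np.sin(yaw);x0,y0=.5536,-.1852
    X=(w[...,0]-x0)*c+(w[...,1]-y0)*sn;Y=-(w[...,0]-x0)*sn+(w[...,1]-y0)*c
    b=(abs(z-.09)<.005)&(abs(X)<.095)&(abs(Y)<.112);print(n,"rim",b.sum(),rect(w[b]),np.median(z[b]).round(4))
    o=(z<.07)&(z>-.01)&(abs(X)<.07)&(abs(Y)<.09)
    for sgn,name in((1,"x"),(-1,"y")): pass
    m=(abs(z-.02)<.006)&(hsv[...,1]<60)&(hsv[...,2]>110)&(abs(w[...,0]-.558)<.13)&(abs(w[...,1]-.197)<.14)
    print("  lid",m.sum(),rect(w[m]),np.median(z[m]).round(4))
    f=(z>.035)&(z<.06)&(abs(w[...,0]-.558)<.05)&(abs(w[...,1]-.197)<.04);f.sum() and print("  fin",f.sum(),rect(w[f]))
s=observe();go(s,[.5577,.1970,.12],-.091);s["eef_rot"]=Rt(-.091).as_euler("xyz");go(s,[.5577,.1970,.12],-.091)
E
```

```text
w1 rim 4452 (array([ 553.6, -185.2]), array([161.2, 200.5]), 5.49) 0.0898
  lid 6048 (array([554. , 199.2]), array([192.4, 150.8]), 84.65) 0.0199
  fin 393 (array([554.3, 198.5]), array([17.4, 51.5]), 84.31)
top0 rim 798 (array([ 557.2, -188.4]), array([158.7, 200.8]), 5.39) 0.0898
  lid 1750 (array([558.7, 196.5]), array([189.7, 149.3]), 84.73) 0.0193
  fin 66 (array([558.6, 196.4]), array([16.6, 50.2]), 84.22)
side0 rim 641 (array([ 557.4, -188.7]), array([163.1, 208. ]), 5.29) 0.0908
  lid 1801 (array([557., 197.]), array([190.7, 151. ]), 84.42) 0.0213
  fin 85 (array([557.8, 198. ]), array([18.5, 52. ]), 85.65)
t 2.15 tcp [ 0.3964 -0.2006  0.3985] tgt [0.5343 0.1991 0.1607] shift [-0.36   3.841  2.942] turn [0.12  0.001 0.216] F [-0.4  0.2  0.7]
t 2.15 tcp [ 0.3964 -0.2006  0.3985] tgt [0.5343 0.1991 0.1607] shift [0.314 4.107 2.564] turn [-0. -0. -0.] F [-0.4  0.2  0.7]
```

{"fn": "drive_tool", "kwargs": {
  "commands": [
    [[-1,0,0.48,0.0,0.04,0,0.07],[-1,0,0.95,0.0,0.08,0,0.14],[-1,0,1.0,0.0,0.12,0,0.216]]
  ]
}}

```text
time_s: 2.45
tcp_pos: [0.3864, -0.1339, 0.3966]
eef_rot: [-3.138, 0.503, 3.107]
ft_force: [-0.0, 0.5, 0.2]
finger_gap: 0.0875
finger_force: 0.0
```

{"fn": "drive_tool", "kwargs": {
  "commands": [
    [[-1,0.05,0.45,0.2,0,0,0],[-1,0.1,0.9,0.4,0,0,0],[-1,0.1,1,0.5,0,0,0]]
  ]
}}

```text
time_s: 2.75
tcp_pos: [0.4049, -0.0315, 0.3468]
eef_rot: [-3.139, 0.503, 3.115]
ft_force: [0.0, 0.5, -0.1]
finger_gap: 0.0877
finger_force: 0.0
```

{"fn": "drive_tool", "kwargs": {
  "commands": [
    [[-1,0.05,0.4,0.3,0,0,0],[-1,0.1,0.8,0.6,0,0,0],[-1,0.1,1,0.8,0,0,0]]
  ]
}}

```text
time_s: 3.05
tcp_pos: [0.442, 0.0679, 0.2771]
eef_rot: [-3.14, 0.496, 3.113]
ft_force: [1.2, -0.6, 1.4]
finger_gap: 0.0881
finger_force: 0.0
```

{"fn": "drive_tool", "kwargs": {
  "commands": [
    [[-1,0.05,0.4,0.3,0,0,0],[-1,0.1,0.8,0.6,0,0,0],[-1,0.1,1,0.8,0,0,0],[-1,0.1,1,0.8,0,0,0],[-1,0.1,1,0.8,0,0,0]]
  ]
}}

```text
time_s: 3.55
tcp_pos: [0.4767, 0.1353, 0.2229]
eef_rot: [3.128, 0.445, 3.139]
ft_force: [-0.1, -0.1, -0.1]
finger_gap: 0.0879
finger_force: 0.0
```

```bash
python3 - <<'E'
from h import *; from plant import *
s=observe();go(s,[.5575,.1970,.10],-.093);go(s,[.5575,.1970,.044],-.093)
E
```

```text
t 3.55 tcp [0.4767 0.1353 0.2229] tgt [0.5341 0.1992 0.1407] shift [-0.163  0.627  0.997] turn [ 0.071 -0.101  0.102] F [-0.1 -0.1 -0.1]
t 3.55 tcp [0.4767 0.1353 0.2229] tgt [0.5341 0.1992 0.0847] shift [0.078 0.621 1.503] turn [ 0.071 -0.101  0.102] F [-0.1 -0.1 -0.1]
```

```bash
python3 - <<'E'
from plant import *
s=observe();print(s["q"].round(3),s["qd"].round(3),s["tcp_pos"])
E
```

```text
[ 0.734 -0.071 -1.016  0.815 -0.393 -3.029] [ 0.016 -0.038 -0.003 -0.003 -0.005 -0.004] [0.47665819 0.13527884 0.22294164]
```

Joints 3 and 6 have reached their limits: the gripper should be in the half-turned grasp, since the tool flipped about its z gives the same grasp with q6 mid-range. I'll fit a small kinematic model from the recorded states to choose a comfortable tilt.

```bash
cat > kin.py <<'E'
from h import *
from scipy.optimize import least_squares
lo=np.array([-3.07,-1.43,-1.02,-3.03,-3.05,-3.03]);hi=np.array([3.07,2.12,1.25,1.67,0,3.03])
D=[([-1.05991,.359428,.01109,-.00035,-1.22409,-.28812],[.14905,-.65797,.29121],[3.13994,-.00015,-2.91895]),
([-.09842,-.32520,-.48910,-.12737,-.89521,-1.311],[.3966,-.2000,.3986],[-3.138,.524,-3.033]),
([.734,-.071,-1.016,.815,-.393,-3.029],[.47666,.13528,.22294],[3.128,.445,3.139])]
E=lambda a,t:Ro.from_euler(a,t)
def fk(q,P,s4,s6,c6):
    h,a,L1,e,L2,d,l,dw=P
    A=E("z",q[0]);B=A*E("y",q[1]);C=A*E("y",q[1]-q[2]);F=C*E("x",s4*q[3]);G=F*E("y",-q[4])
    p=A.apply([a,d,h])+B.apply([0,0,L1])+C.apply([L2,0,e])+G.apply([l,dw,0])
    # tool z = G x
    R=G*E("x",s6*q[5]+c6)*Ro.from_matrix([[0,0,1],[0,1,0],[-1,0,0]])
    return p,R
best=None
for s4 in(1,-1):
  for s6 in(1,-1):
    for c6 in(0,np.pi/2,np.pi,-np.pi/2):
      o=[np.degrees((Ro.from_euler("xyz",r).inv()*fk(np.array(q),[0]*8,s4,s6,c6)[1]).magnitude()) for q,_,r in D]
      if best is None or max(o)<max(best[0]):best=(o,s4,s6,c6)
S=best[1:]
x0=np.array([.3,0,.4,0,.4,-.17,.2,0]);prior=np.array([.2,.05,.2,.05,.2,.1,.1,.05])
f=least_squares(lambda P:np.r_[np.concatenate([(fk(np.array(q),P,*S)[0]-p) for q,p,_ in D])/.0005,.3*(P-x0)/prior],x0);P=f.x
def ik(pos,R,q0=None,tol=False):
    b=None
    for t in ([q0] if q0 is not None else [])+[np.random.default_rng(i).uniform(lo,hi) for i in range(12)]:
        g=least_squares(lambda q:np.r_[(fk(q,P,*S)[0]-pos)/.1,(R.inv()*fk(q,P,*S)[1]).as_rotvec()],np.clip(t,lo+.01,hi-.01),bounds=(lo,hi))
        if g.cost<1e-8:
            m=np.min(np.r_[g.x-lo,hi-g.x]);
            if b is None or m>b[1]:b=(g.x,m)
    return b
E
python3 - <<'E'
from kin import *
print("rot err",best,"P",P.round(4),"res mm",[((fk(np.array(q),P,*S)[0]-p)*1e3).round(1) for q,p,_ in D])
fl=E("z",np.pi)
for tilt in(0,15,20,25,30):
  for nm,pos,yaw in(("lid",[.5575,.197,.044],-.093),("lidup",[.5575,.197,.19],-.093),("box",[.557,-.188,.125],.095),("boxup",[.557,-.188,.19],.095)):
    for n2,fx in(("",Ro.identity()),("flip",fl)):
      R=Rt(yaw,tilt)*fx;r=ik(np.array(pos)-R.apply([0,0,.047]),R)
      print(tilt,nm,n2,None if r is None else (r[0].round(2),r[1].round(2)))
E
```

```text
rot err ([np.float64(0.00041291349864531666), np.float64(0.02197043837694125), np.float64(0.038602547365609315)], -1, -1, -1.5707963267948966) P [ 1.972e-01  2.100e-03  6.002e-01  5.000e-04  4.617e-01 -1.700e-03
  3.105e-01 -1.904e-01] res mm [array([-0.3, -0.2,  0.2]), array([ 0. ,  0.3, -0.1]), array([-0.,  0., -0.])]
0 lid  (array([ 0.67,  0.43, -0.41, -0.  , -0.73, -2.33]), np.float64(0.61))
0 lid flip (array([ 0.67,  0.43, -0.41, -0.  , -0.73,  0.81]), np.float64(0.61))
0 lidup  (array([ 0.67,  0.26, -0.26, -0.  , -1.05, -2.33]), np.float64(0.7))
0 lidup flip (array([ 0.67,  0.26, -0.26, -0.  , -1.05,  0.81]), np.float64(0.76))
0 box  (array([ 0.01,  0.32, -0.34, -0.  , -0.91, -1.48]), np.float64(0.68))
0 box flip (array([ 0.01,  0.32, -0.34, -0.  , -0.91,  1.66]), np.float64(0.68))
0 boxup  (array([ 0.01,  0.26, -0.26, -0.  , -1.05, -1.48]), np.float64(0.76))
0 boxup flip (array([ 0.01,  0.26, -0.26, -0.  , -1.05,  1.66]), np.float64(0.76))
15 lid  None
15 lid flip (array([ 0.7 ,  0.32, -0.85,  0.74, -0.28,  0.08]), np.float64(0.17))
15 lidup  (array([ 0.78,  0.14, -0.57,  0.31
[... 1230 characters left out ...]
 np.float64(0.37))
25 boxup  (array([-0.03,  0.07, -0.54, -0.1 , -0.53, -1.37]), np.float64(0.48))
25 boxup flip (array([-0.03,  0.07, -0.54, -0.1 , -0.53,  1.77]), np.float64(0.48))
30 lid  None
30 lid flip None
30 lidup  (array([ 0.71,  0.05, -0.95,  1.13, -0.41,  2.89]), np.float64(0.07))
30 lidup flip (array([ 0.71,  0.05, -0.95,  1.13, -0.41, -0.25]), np.float64(0.07))
30 box  (array([-0.05,  0.15, -0.62, -0.26, -0.29, -1.2 ]), np.float64(0.29))
30 box flip (array([-0.05,  0.15, -0.62, -0.26, -0.29,  1.94]), np.float64(0.29))
30 boxup  (array([-0.04,  0.05, -0.58, -0.16, -0.43, -1.3 ]), np.float64(0.43))
30 boxup flip (array([-0.04,  0.05, -0.58, -0.16, -0.43,  1.84]), np.float64(0.43))
```

The model fits to 0.3 mm. The wrist camera sits on the robot side when unflipped, so I want an unflipped grasp with a modest tilt. Checking margins for 8–13°.

```bash
python3 - <<'E'
from kin import *; from plant import *
for tilt in(8,10,12,13):
  for nm,pos,yaw in(("lid",[.5575,.197,.044],-.093),("lidup",[.5575,.197,.19],-.093)):
      R=Rt(yaw,tilt);r=ik(np.array(pos)-R.apply([0,0,.047]),R,[.7,.3,-.6,.2,-.5,-2.6])
      print(tilt,nm,None if r is None else (r[0].round(2),r[1].round(2)))
p,d,W,k=load("w1");C=-W[:3,:3].T@W[:3,3];print("cam in tool",Ro.from_euler("xyz",D[1][2]).inv().apply(C-D[1][1]).round(3))
s=observe();go(s,s["tcp_pos"]+[0,0,.03],-.093,0,10)
s["eef_rot"]=Rt(-.093,10).as_euler("xyz");go(s,[.5575,.197,.1],-.093,.047,10);go(s,[.5575,.197,.044],-.093,.047,10)
E
```

```text
8 lid (array([ 0.73,  0.37, -0.6 ,  0.21, -0.51, -2.57]), np.float64(0.42))
8 lidup (array([ 0.73,  0.19, -0.41,  0.13, -0.87, -2.48]), np.float64(0.55))
10 lid (array([ 0.74,  0.36, -0.66,  0.3 , -0.45, -2.66]), np.float64(0.36))
10 lidup (array([ 0.75,  0.18, -0.45,  0.18, -0.83, -2.53]), np.float64(0.5))
12 lid (array([ 0.74,  0.35, -0.73,  0.42, -0.39, -2.79]), np.float64(0.24))
12 lidup (array([ 0.76,  0.16, -0.5 ,  0.22, -0.78, -2.58]), np.float64(0.45))
13 lid (array([ 0.74,  0.34, -0.77,  0.5 , -0.35, -2.86]), np.float64(0.17))
13 lidup (array([ 0.77,  0.16, -0.52,  0.25, -0.76, -2.61]), np.float64(0.42))
cam in tool [ 0.082  0.002 -0.093]
t 3.55 tcp [0.4767 0.1353 0.2229] tgt [0.4767 0.1353 0.2529] shift [-0.129  0.004 -0.271] turn [0.052 0.343 0.113] F [-0.1 -0.1 -0.1]
t 3.55 tcp [0.4767 0.1353 0.2229] tgt [0.5494 0.1978 0.1463] shift [-0.523  0.69   0.871] turn [ 0.  0. -0.] F [-0.1 -0.1 -0.1]
t 3.55 tcp [0.4767 0.1353 0.2229] tgt [0.5494 0.1978 0.0903] shift [-0.426  0.69   1.422] turn [ 0.  0. -0.] F [-0.1 -0.1 -0.1]
```

{"fn": "drive_tool", "kwargs": {
  "commands": [
    [[-1,-0.04,0,-0.1,0.017,0.11,0.04],[-1,-0.08,0,-0.2,0.03,0.22,0.08],[-1,-0.13,0,-0.27,0.052,0.343,0.113],[-1,-0.13,0,-0.27,0.052,0.343,0.113],[-1,-0.13,0,-0.27,0.052,0.343,0.113]]
  ]
}}

```text
time_s: 4.05
tcp_pos: [0.4772, 0.1362, 0.2544]
eef_rot: [3.138, 0.18, 3.05]
ft_force: [-0.4, -0.3, -1.6]
finger_gap: 0.0876
finger_force: 0.0
```

```bash
python3 - <<'E'
from h import *; from plant import *
s=observe();print(s["q"].round(2));go(s,[.5575,.197,.1],-.093,.047,10)
E
```

```text
[ 0.76  0.01 -0.61  0.18 -0.84 -2.53]
t 4.05 tcp [0.4772 0.1362 0.2544] tgt [0.5494 0.1978 0.1463] shift [-0.458  0.674  1.184] turn [0.005 0.007 0.002] F [-0.4 -0.3 -1.6]
```

{"fn": "drive_tool", "kwargs": {
  "commands": [
    [[-1,-0.2,0.3,0.35,0.005,0.007,0],[-1,-0.4,0.6,0.7,0.005,0.007,0],[-1,-0.458,0.674,0.95,0.005,0.007,0.002],[-1,-0.458,0.674,0.95,0.005,0.007,0.002],[-1,-0.458,0.674,0.95,0.005,0.007,0.002],[-1,-0.458,0.674,0.95,0.005,0.007,0.002]]
  ]
}}

```text
time_s: 4.65
tcp_pos: [0.543, 0.1977, 0.1692]
eef_rot: [-3.14, 0.172, 3.051]
ft_force: [0.5, 0.5, 0.2]
finger_gap: 0.0872
finger_force: 0.0
```

```bash
python3 - <<'E'
from h import *; from plant import *
p,d,W,k=snap("wrist","w2");w=pts(p,d,W,k);z=w[...,2]
f=(z>.035)&(z<.056)&(abs(w[...,0]-.558)<.05)&(abs(w[...,1]-.197)<.035);print(f.sum(),rect(w[f]))
hsv=cv2.cvtColor(p,cv2.COLOR_RGB2HSV)
s=observe();go(s,[.5575,.197,.044],-.093,.047,10)
E
```

```text
1159 (array([554.2, 199.5]), array([15.7, 50.1]), 84.52)
t 4.7 tcp [0.5433 0.198  0.1696] tgt [0.5494 0.1978 0.0903] shift [0.076 0.003 0.792] turn [ 0.    -0.003  0.002] F [-1.1 -0.1  0.3]
```

View pics/w2.png

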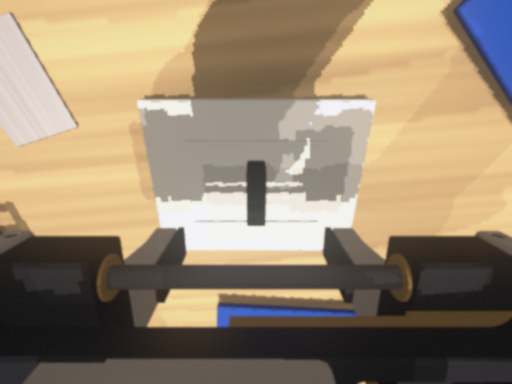

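The fin at (256,190) stands upright, centred between the fingers and aligned with them. I descend and grip.

{"fn": "drive_tool", "kwargs": {
  "commands": [
    [[-1,0.04,0.0,0.3,0,0,0],[-1,0.08,0.0,0.6,0,0,0],[-1,0.085,0.0,0.79,0,0,0],[-1,0.085,0.0,0.79,0,0,0],[-1,0.085,0,0.79,0,0,0]]
  ]
}}

```text
time_s: 5.2
tcp_pos: [0.5488, 0.1981, 0.0901]
eef_rot: [-3.141, 0.171, 3.05]
ft_force: [-0.2, -0.1, -0.1]
finger_gap: 0.0876
finger_force: 0.0
```

{"fn": "drive_tool", "kwargs": {
  "commands": [
    [[0.5,0,0,0,0,0,0],[1,0,0,0,0,0,0],[1,0,0,0,0,0,0],[1,0,0,0,0,0,0],[1,0,0,0,0,0,0],[1,0,0,0,0,0,0],[1,0,0,0,0,0,0],[1,0,0,0,0,0,0],[1,0,0,0,0,0,0]]
  ]
}}

```text
time_s: 6.1
tcp_pos: [0.5487, 0.1981, 0.0888]
eef_rot: [-3.14, 0.17, 3.05]
ft_force: [0.5, -0.1, -0.6]
finger_gap: 0.0211
finger_force: 0.0
```

```bash
python3 - <<'E'
from h import *; from plant import *
s=observe();print(s["finger_gap"],s["finger_force"],s["eef_rot"])
t=s["tcp_pos"];go(s,t+[0,0,.11],-.093,0,10)
g=t+Rt(-.093,10).apply([0,0,.047]);print("grasp pt",g)
E
```

```text
0.021084585441193005 0.0 [-3.14020422  0.17024063  3.05030796]
t 6.1 tcp [0.5487 0.1981 0.0888] tgt [0.5487 0.1981 0.1988] shift [-0.186 -0.002 -1.084] turn [-0.001 -0.005  0.002] F [ 0.5 -0.1 -0.6]
grasp pt [0.55679579 0.19739175 0.0424707 ]
```

Fingers not quite closed yet, so I let them finish, then lift.

{"fn": "drive_tool", "kwargs": {
  "commands": [
    [[1,0,0,0,0,0,0],[1,0,0,0,0,0,0],[1,0,0,0,0,0,0],[1,0,0,0,0,0,0]]
  ],
  "force": 50
}}

```text
time_s: 6.5
tcp_pos: [0.5487, 0.1982, 0.0888]
eef_rot: [-3.14, 0.17, 3.05]
ft_force: [0.4, 0.4, -1.0]
finger_gap: 0.0156
finger_force: 50.0
```

{"fn": "drive_tool", "kwargs": {
  "commands": [
    [[1,-0.02,0,-0.1,0,0,0],[1,-0.05,0,-0.3,0,0,0],[1,-0.1,0,-0.6,0,0,0],[1,-0.15,0,-0.9,0,0,0],[1,-0.18,0,-1,0,0,0],[1,-0.18,0,-1,0,0,0]]
  ]
}}

```text
time_s: 7.1
tcp_pos: [0.55, 0.1987, 0.1922]
eef_rot: [3.14, 0.172, 3.05]
ft_force: [0.5, -0.5, -3.8]
finger_gap: 0.0154
finger_force: 50.0
```

```bash
python3 - <<'E'
from h import *; from plant import *
s=observe();print(s["finger_gap"],s["finger_force"],s["eef_rot"],s["torque"])
p,d,W,k=snap("wrist","w3");w=pts(p,d,W,k)
g=s["tcp_pos"]+Ro.from_euler("xyz",s["eef_rot"]).apply([0,0,.047]);print("grasp",g)
hsv=cv2.cvtColor(p,cv2.COLOR_RGB2HSV);z=w[...,2]
m=(hsv[...,1]<60)&(hsv[...,2]>90)&(z>.10)&(z<.16)&(abs(w[...,0]-.557)<.09)&(abs(w[...,1]-.197)<.11)
q=w[m];n=np.linalg.svd(q-q.mean(0),full_matrices=False)[2][2];n*=np.sign(n[2]);print("plate",m.sum(),q.mean(0).round(4),"tilt deg",np.degrees(n[:2]).round(2),rect(q))
f=(z>q[:,2].max()+.006)&(abs(w[...,0]-.557)<.03)&(abs(w[...,1]-.197)<.02)
# box target: rotate first then translate
go(s,g,.095,.047,10)
B=np.array([.557,-.1882])
s2=dict(s);s2["eef_rot"]=Rt(.095,10).as_euler("xyz");s2["tcp_pos"]=g-Rt(.095,10).apply([0,0,.047]);go(s2,g+[-.0005,-.385,0],.095,.047,10)
E
```

```text
0.015374246186493018 49.998788237571716 [3.14022942 0.17239227 3.04970062] [ 0.09166729  0.79450338 -0.04396464]
grasp [0.55800339 0.19800319 0.1458922 ]
plate 40657 [0.5172 0.2029 0.1236] tilt deg [-1.19 -0.04] (array([555.6, 199.4]), array([189.9, 149.2]), 84.77)
t 7.1 tcp [0.55   0.1987 0.1922] tgt [0.5499 0.1972 0.1922] shift [-0.    -0.015  0.   ] turn [-0.039 -0.003 -0.234] F [ 0.5 -0.5 -3.8]
t 7.1 tcp [0.5499 0.1972 0.1922] tgt [ 0.5494 -0.1878  0.1922] shift [ 0.365 -3.832 -0.064] turn [-0.  0. -0.] F [ 0.5 -0.5 -3.8]
```

The lid is held at 50 N, square and about level. I turn it to the box's yaw, rise about 15 mm and carry it across in steps.

{"fn": "drive_tool", "kwargs": {
  "commands": [
    [[1,0,0,-0.08,-0.02,0,-0.117],[1,0,-0.01,-0.15,-0.038,0,-0.234],[1,0,-0.015,-0.15,-0.038,0,-0.234]]
  ]
}}

```text
time_s: 7.45
tcp_pos: [0.5463, 0.1964, 0.2041]
eef_rot: [-3.138, 0.168, -3.046]
ft_force: [-0.1, 0.5, -3.6]
finger_gap: 0.0156
finger_force: 50.0
```

{"fn": "drive_tool", "kwargs": {
  "commands": [
    [[1,0.03,-0.3,0,0,0,0],[1,0.06,-0.62,0,0,0,0],[1,0.095,-0.95,-0.015,0,0,0]]
  ]
}}

```text
time_s: 7.75
tcp_pos: [0.5452, 0.1002, 0.2032]
eef_rot: [-3.137, 0.167, -3.049]
ft_force: [0.6, 0.2, -3.8]
finger_gap: 0.0157
finger_force: 50.0
```

{"fn": "drive_tool", "kwargs": {
  "commands": [
    [[1,0.03,-0.3,0,0,0,0],[1,0.06,-0.62,0,0,0,0],[1,0.095,-0.95,-0.015,0,0,0],[1,0.095,-0.95,-0.015,0,0,0]]
  ]
}}

```text
time_s: 8.15
tcp_pos: [0.5441, 0.0027, 0.2036]
eef_rot: [-3.138, 0.166, -3.053]
ft_force: [0.3, 0.3, -4.3]
finger_gap: 0.0155
finger_force: 50.0
```

```bash
python3 - <<'E'
from h import *; from plant import *
s=observe();print(s["finger_gap"],s["q"].round(2))
go(s,[.5580-.00185,.1980-.3852,.160],.093,.047,10)
E
```

```text
0.015452521013740608 [ 0.4   0.14 -0.54  0.08 -0.73 -1.94]
t 8.15 tcp [0.5441 0.0027 0.2036] tgt [ 0.548  -0.188   0.2063] shift [ 0.124 -1.903 -0.041] turn [-0.006 -0.011 -0.005] F [ 0.3  0.3 -4.3]
```

{"fn": "drive_tool", "kwargs": {
  "commands": [
    [[1,0.03,-0.3,-0.02,0,0,0],[1,0.06,-0.6,-0.02,0,0,0],[1,0.06,-0.95,-0.03,-0.006,-0.011,-0.005]]
  ]
}}

```text
time_s: 8.45
tcp_pos: [0.5473, -0.0897, 0.206]
eef_rot: [3.14, 0.176, -3.044]
ft_force: [0.7, 0.6, -3.2]
finger_gap: 0.0158
finger_force: 50.0
```

{"fn": "drive_tool", "kwargs": {
  "commands": [
    [[1,0.03,-0.3,0,0,0,0],[1,0.06,-0.6,0,0,0,0],[1,0.06,-0.85,-0.01,0,0,0],[1,0.06,-0.95,-0.01,0,0,0],[1,0.06,-0.95,-0.01,0,0,0],[1,0.06,-0.95,-0.01,0,0,0]]
  ]
}}

```text
time_s: 9.05
tcp_pos: [0.5512, -0.1839, 0.2066]
eef_rot: [3.14, 0.177, -3.044]
ft_force: [-0.6, 0.3, -4.1]
finger_gap: 0.0155
finger_force: 50.0
```

```bash
python3 - <<'E'
from h import *; from plant import *
s=observe();print(s["finger_gap"],s["q"].round(2),s["eef_rot"])
go(s,[.5580-.00185,.1980-.3852,.160],.093,.047,10)
for n in("wrist","side"):
    p,d,W,k=snap(n,n[0]+"4");w=pts(p,d,W,k);z=w[...,2];hsv=cv2.cvtColor(p,cv2.COLOR_RGB2HSV)
    m=(hsv[...,1]<60)&(z>.125)&(z<.15)&(hsv[...,2]>90)&(abs(w[...,0]-.557)<.12)&(abs(w[...,1]+.188)<.13)
    print(n,"lid",m.sum(),rect(w[m]),np.median(z[m]))
    b=(abs(z-.09)<.005)&(abs(w[...,0]-.557)<.13)&(abs(w[...,1]+.188)<.13);print("box visible",b.sum(),rect(w[b]))
cv2.imwrite("pics/c4.png",np.hstack([cv2.imread("pics/w4.png")[:, 60:460],cv2.resize(cv2.imread("pics/s4.png")[90:250,210:350],None,fx=2.4,fy=2.4)]))
E
```

```text
0.015474145877599701 [ 0.    0.2  -0.42 -0.03 -0.77 -1.46] [ 3.14001017  0.17688259 -3.04417804]
t 9.05 tcp [ 0.5512 -0.1839  0.2066] tgt [ 0.548  -0.188   0.2063] shift [ 0.035 -0.037 -0.004] turn [0.003 0.003 0.006] F [-0.6  0.3 -4.1]
wrist lid 40204 (array([ 574.3, -200.5]), array([179.8, 230.6]), 5.77) 0.13741321404688295
box visible 6952 (array([ 526.6, -240.6]), array([131.3, 298.7]), 42.06)
side lid 966 (array([ 559.1, -182.9]), array([147.9, 196.5]), 4.94) 0.13928401712499386
box visible 373 (array([ 576.7, -198.9]), array([200.7, 236.1]), 5.34)
```

View pics/c4.png

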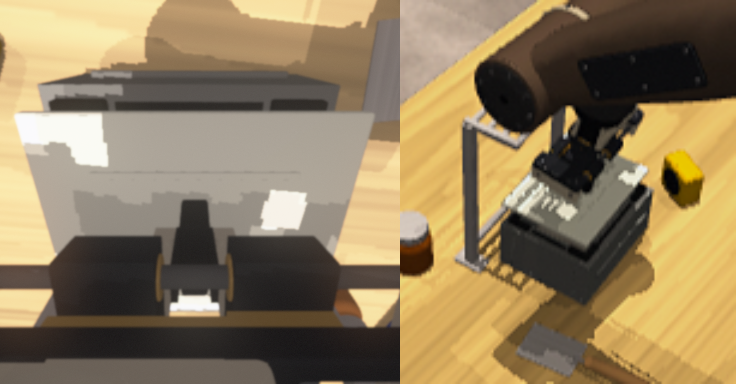

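The lid hovers over the box, slightly to +y of it as the pose error says. I correct by about 4 mm and check the near edges against each other in the wrist view.

{"fn": "drive_tool", "kwargs": {
  "commands": [
    [[1,0.035,-0.037,0,0.003,0.003,0.005],[1,0.035,-0.037,0,0.003,0.003,0.005],[1,0.035,-0.037,0,0.003,0.003,0.005],[1,0.035,-0.037,0,0.003,0.003,0.005]]
  ]
}}

```text
time_s: 9.55
tcp_pos: [0.5486, -0.1881, 0.2071]
eef_rot: [-3.141, 0.177, -3.046]
ft_force: [0.3, -0.1, -4.0]
finger_gap: 0.0156
finger_force: 50.0
```

```bash
cat > meas.py <<'E'
from h import *; from plant import *
def meas(f,x0=.5536,y0=-.1852,yaw=.095,zl=.137):
    p,d,W,k=snap("wrist",f);w=pts(p,d,W,k);z=w[...,2];hsv=cv2.cvtColor(p,cv2.COLOR_RGB2HSV)
    c,sn=np.cos(yaw),np.sin(yaw)
    X=(w[...,0]-x0)*c+(w[...,1]-y0)*sn;Y=-(w[...,0]-x0)*sn+(w[...,1]-y0)*c
    b=(abs(z-.0895)<.003)&(X<-.04)&(X>-.1)&(abs(Y)<.115)
    l=(abs(z-zl)<.005)&(hsv[...,1]<60)&(X<-.02)&(X>-.11)&(abs(Y)<.115)
    for n,m in(("box",b),("lid",l)):
        ys=Y[m];xs=X[m];e=[]
        for a in np.arange(-.08,.085,.01):
            j=m&(abs(Y-a)<.005)
            if j.sum()>5:e.append((a,np.percentile(X[j],2)))
        e=np.array(e);pf=np.polyfit(e[:,0],e[:,1],1)
        L=[];Rr=[]
        for a in np.arange(-.075,-.03,.005):
            j=m&(abs(X-a)<.0025)
            if j.sum()>5:L.append(np.percentile(Y[j],1));Rr.append(np.percentile(Y[j],99))
        print(n,m.sum(),"near X %.4f slope deg %.2f"%(pf[1],np.degrees(pf[0])),"Ymin %.4f Ymax %.4f mid %.4f"%(np.median(L),np.median(Rr),(np.median(L)+np.median(Rr))/2),"z",np.median(z[m]).round(4))
E
python3 - <<'E'
from meas import *
s=observe();go(s,[.5580-.00185,.1980-.3852,.160],.093,.047,10);meas("w5")
E
```

```text
t 9.55 tcp [ 0.5486 -0.1881  0.2071] tgt [ 0.548  -0.188   0.2063] shift [0.007 0.002 0.007] turn [-0.     0.003  0.003] F [ 0.3 -0.1 -4. ]
box 5949 near X -0.0795 slope deg -0.01 Ymin -0.0983 Ymax 0.0972 mid -0.0005 z 0.0899
lid 30651 near X -0.0733 slope deg -0.10 Ymin -0.0933 Ymax 0.0905 mid -0.0014 z 0.1379
```

{"fn": "drive_tool", "kwargs": {
  "commands": [
    [[1,0.03,0.005,0.1,0,0,0],[1,0.045,0.005,0.2,0,0,0],[1,0.055,0.005,0.25,0,0,0],[1,0.055,0.005,0.25,0,0,0],[1,0.055,0.005,0.25,0,0,0]]
  ]
}}

```text
time_s: 10.1
tcp_pos: [0.5475, -0.188, 0.1811]
eef_rot: [-3.141, 0.176, -3.046]
ft_force: [0.2, -0.6, -3.9]
finger_gap: 0.0158
finger_force: 50.0
```

```bash
python3 - <<'E'
from meas import *
s=observe();g=s["tcp_pos"]+Ro.from_euler("xyz",s["eef_rot"]).apply([0,0,.047]);print("grasp",g,"origin z",g[2]-.0425,s["ft_force"],s["torque"])
meas("w6",zl=g[2]-.0225)
p,d,W,k=load("w6");w=pts(p,d,W,k);hsv=cv2.cvtColor(p,cv2.COLOR_RGB2HSV)
m=(abs(w[...,2]-g[2]+.0225)<.006)&(hsv[...,1]<60)&(abs(w[...,0]-.52)<.05)&(abs(w[...,1]+.188)<.09)
q=w[m];A=np.c_[q[:,:2]-[.557,-.188],np.ones(len(q))];print("plane",m.sum(),np.degrees(np.linalg.lstsq(A,q[:,2],rcond=None)[0][:2]),np.linalg.lstsq(A,q[:,2],rcond=None)[0][2])
E
```

```text
grasp [ 0.55566608 -0.18724793  0.13478542] origin z 0.0922854166758508 [ 0.21741465 -0.62226058 -3.87008911] [-0.11848792  0.78293581  0.02220086]
box 5070 near X -0.0795 slope deg -0.04 Ymin -0.0984 Ymax 0.0965 mid -0.0009 z 0.0898
lid 31065 near X -0.0744 slope deg -0.05 Ymin -0.0929 Ymax 0.0908 mid -0.0010 z 0.1119
plane 37702 [0.61751837 0.08260431] 0.1124661832183271
```

The lid is now aligned to a few tenths of a millimetre. I lower it onto the seal in small steps.

{"fn": "drive_tool", "kwargs": {
  "commands": [
    [[1,0.005,0,0.02,0,0,0],[1,0.007,0,0.035,0,0,0],[1,0.007,0,0.035,0,0,0]]
  ]
}}

```text
time_s: 10.45
tcp_pos: [0.5473, -0.1879, 0.1777]
eef_rot: [-3.141, 0.176, -3.047]
ft_force: [0.4, 0.0, -4.5]
finger_gap: 0.0157
finger_force: 50.0
```

{"fn": "drive_tool", "kwargs": {
  "commands": [
    [[1,0.002,0,0.01,0,0,0],[1,0.002,0,0.01,0,0,0]]
  ]
}}

```text
time_s: 10.65
tcp_pos: [0.5474, -0.1879, 0.1768]
eef_rot: [-3.141, 0.176, -3.046]
ft_force: [-0.0, -0.1, -4.1]
finger_gap: 0.0158
finger_force: 50.0
```

{"fn": "drive_tool", "kwargs": {
  "commands": [
    [[1,0.001,0,0.005,0,0,0],[1,0.001,0,0.005,0,0,0]]
  ]
}}

```text
time_s: 10.85
tcp_pos: [0.5475, -0.188, 0.1765]
eef_rot: [-3.141, 0.177, -3.046]
ft_force: [-0.7, 0.4, -1.8]
finger_gap: 0.0158
finger_force: 50.0
```

Contact has begun (origin about 0.0877), so I release and withdraw along the tool axis.

{"fn": "drive_tool", "kwargs": {
  "commands": [
    [[0.3,0.001,0,0.003,0,0,0],[-0.2,0,0,0,0,0,0],[-0.2,0,0,0,0,0,0],[-0.2,0,0,0,0,0,0],[-0.2,0,0,0,0,0,0],[-0.2,0,0,0,0,0,0]]
  ]
}}

```text
time_s: 11.45
tcp_pos: [0.5474, -0.188, 0.1763]
eef_rot: [-3.141, 0.176, -3.047]
ft_force: [0.2, -0.5, -0.3]
finger_gap: 0.052
finger_force: 0.0
```

{"fn": "drive_tool", "kwargs": {
  "commands": [
    [[-0.2,0.05,0,-0.15,0,0,0],[-0.2,0.2,0,-0.5,0,0,0],[-0.2,0.5,0,-0.9,0,0,0],[-0.2,0.9,0,-1.0,0,0,0],[-0.2,1,0,-1.0,0,0,0],[-0.2,1,0,-1.0,0,0,0]]
  ]
}}

```text
time_s: 12.05
tcp_pos: [0.4302, -0.1991, 0.2585]
eef_rot: [-3.141, 0.179, -3.047]
ft_force: [-0.4, -0.2, 0.2]
finger_gap: 0.0526
finger_force: 0.0
```

```bash
cat >> meas.py <<'E'
def lidz(f,n="wrist",show=True):
    p,d,W,k=snap(n,f);w=pts(p,d,W,k);hsv=cv2.cvtColor(p,cv2.COLOR_RGB2HSV);z=w[...,2]
    x0,y0=(.5536,-.1852) if n=="wrist" else (.557,-.188)
    c,sn=np.cos(.095),np.sin(.095)
    X=(w[...,0]-x0)*c+(w[...,1]-y0)*sn;Y=-(w[...,0]-x0)*sn+(w[...,1]-y0)*c
    m=(abs(z-.104)<.011)&(z>.0945)&(hsv[...,1]<60)&(hsv[...,2]>70)&(abs(X)<.08)&(abs(Y)<.1)
    q=np.c_[X[m],Y[m],z[m]];A=np.c_[q[:,:2],np.ones(len(q))]
    for _ in range(4):
        co=np.linalg.lstsq(A,q[:,2],rcond=None)[0];r=abs(A@co-q[:,2])<.002;A=A[r];q=q[r]
    print(n,len(q),"corner heights over seated(mm) a,b,c,d",[round((co@[sx*.058,sy*.078,1]-.098)*1e3,1) for sx in(-1,1) for sy in(-1,1)])
    print("  lid outline",rect(w[m]),"box-frame X",np.percentile(q[:,0],[.2,99.8]).round(4),"Y",np.percentile(q[:,1],[.2,99.8]).round(4))
E
python3 - <<'E'
from meas import *
s=observe();print(s["ft_force"],s["tcp_pos"],s["q"].round(2))
lidz("w7");lidz("s7","side");lidz("t7","top")
E
```

```text
[-0.38592974 -0.24293201  0.23418712] [ 0.43018237 -0.19905829  0.25846724] [-0.03 -0.03 -0.55 -0.03 -0.88 -1.43]
wrist 8022 corner heights over seated(mm) a,b,c,d [np.float64(9.5), np.float64(8.8), np.float64(9.5), np.float64(8.8)]
  lid outline (array([ 549.6, -186.1]), array([143.2, 189.2]), 5.32) box-frame X [-0.0751  0.0669] Y [-0.0936  0.0925]
side 594 corner heights over seated(mm) a,b,c,d [np.float64(10.9), np.float64(10.0), np.float64(10.6), np.float64(9.8)]
  lid outline (array([ 555.3, -185.8]), array([155.5, 190.8]), 3.6) box-frame X [-0.0744  0.0734] Y [-0.0926  0.0961]
top 867 corner heights over seated(mm) a,b,c,d [np.float64(8.9), np.float64(8.0), np.float64(8.5), np.float64(7.6)]
  lid outline (array([ 555.5, -186.8]), array([154.2, 195.4]), 5.6) box-frame X [-0.0742  0.0752] Y [-0.0943  0.0944]
```

View pics/w7.png

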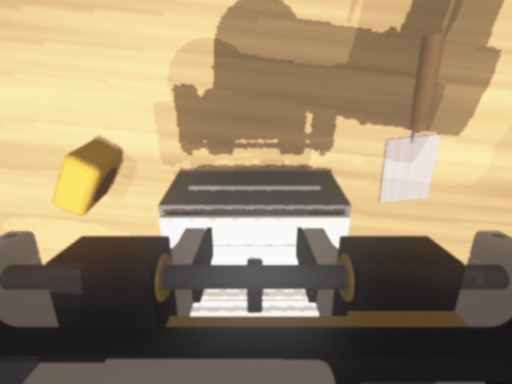

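The lid rests flat and aligned on the seal, all corners about 9 mm above seated, with nothing disturbed. I shut the fingers and check which tilt suits the corner presses.

```bash
cat > corner.py <<'E'
from h import *
C=np.array([.5565,-.1880]);YAW=.094
def tip(n,h,tilt):
    "TCP-66mm-ahead point so that the tip's lower edge is h above seated corner n"
    sx,sy={"a":(-1,-1),"b":(-1,1),"c":(1,-1),"d":(1,1)}[n]
    R=Ro.from_euler("z",YAW);t=np.radians(tilt)
    v=R.apply([sx*.058+.0095*np.cos(t),sy*.078,.098+h+.0095*np.sin(t)])
    return v+[*C,0]
E
python3 - <<'E'
from kin import *; from corner import *; from plant import *
for tilt in(20,25,30):
  for n in "abcd":
    R=Rt(YAW,tilt);o=[]
    for h in(0,.04):
      r=ik(tip(n,h,tilt)-R.apply([0,0,.066]),R,[0,.15,-.6,-.1,-.4,-1.4]);o.append(None if r is None else (r[0].round(2),r[1].round(2)))
    print(tilt,n,o)
s=observe();go(s,s["tcp_pos"],YAW,0,25)
s["eef_rot"]=Rt(YAW,25).as_euler("xyz");
for n in "ab": go(s,tip(n,.03,25),YAW,.066,25)
E
```

```text
20 a [(array([-0.23,  0.19, -0.52, -0.21, -0.54, -1.08]), np.float64(0.5)), (array([-0.23,  0.14, -0.48, -0.18, -0.63, -1.12]), np.float64(0.54))]
20 b [(array([ 0.18,  0.05, -0.82,  0.08, -0.36, -1.73]), np.float64(0.2)), (array([ 0.18, -0.01, -0.75,  0.06, -0.48, -1.71]), np.float64(0.27))]
20 c [(array([-0.16,  0.33, -0.34, -0.16, -0.57, -1.2 ]), np.float64(0.57)), (array([-0.16,  0.28, -0.31, -0.14, -0.65, -1.22]), np.float64(0.65))]
20 d [(array([ 0.16,  0.23, -0.58,  0.06, -0.41, -1.68]), np.float64(0.41)), (array([ 0.16,  0.17, -0.53,  0.05, -0.52, -1.67]), np.float64(0.49))]
25 a [(array([-0.27,  0.17, -0.53, -0.33, -0.48, -0.95]), np.float64(0.48)), (array([-0.26,  0.12, -0.5 , -0.28, -0.56, -1.01]), np.float64(0.52))]
25 b [(array([ 0.18,  0.02, -0.93,  0.19, -0.19, -1.84]), np.float64(0.09)), (array([ 0.19, -0.05, -0.84,  0.12, -0.34, -1.76]), np.float64(0.18))]
25 c [(array([-0.18,  0.31, -0.37, -0.25, -0.48, -1.1 ]), np.float64(0.48)), (array([-0.18,  0.26, -0.35, -0.21, -0.56, -1.14]), np.float64(0.56))]
25 d [(array([ 0.16,  0.2 , -0.68,  0.11, -0.26, -1.74]), np.float
[... 241 characters left out ...]
 (array([ 0.18, -0.08, -0.97,  0.25, -0.17, -1.89]), np.float64(0.05))]
30 c [(array([-0.21,  0.29, -0.39, -0.38, -0.42, -0.96]), np.float64(0.42)), (array([-0.2 ,  0.24, -0.37, -0.32, -0.48, -1.03]), np.float64(0.48))]
30 d [None, (array([ 0.16,  0.12, -0.73,  0.17, -0.2 , -1.8 ]), np.float64(0.2))]
t 12.2 tcp [ 0.4325 -0.199   0.2576] tgt [ 0.4325 -0.199   0.2576] shift [0. 0. 0.] turn [-0.001 -0.33   0.002] F [ 0.2 -0.4  0.3]
t 12.2 tcp [ 0.4325 -0.199   0.2576] tgt [ 0.4869 -0.2729  0.1918] shift [-0.15  -0.787  0.795] turn [ 0.  0. -0.] F [ 0.2 -0.4  0.3]
t 12.2 tcp [ 0.4325 -0.199   0.2576] tgt [ 0.4722 -0.1176  0.1918] shift [-0.15   0.773  0.795] turn [ 0.  0. -0.] F [ 0.2 -0.4  0.3]
```

```bash
python3 - <<'E'
from corner import *; from plant import *
s=observe()
go(s,tip("a",.03,10),YAW,.066,10);go(s,tip("b",.03,10),YAW,.066,10)
E
```

```text
t 12.2 tcp [ 0.4325 -0.199   0.2576] tgt [ 0.504  -0.2713  0.1946] shift [-0.522 -0.788  0.733] turn [-0.001  0.003  0.002] F [ 0.2 -0.4  0.3]
t 12.2 tcp [ 0.4325 -0.199   0.2576] tgt [ 0.4893 -0.116   0.1946] shift [-0.524  0.772  0.732] turn [-0.001  0.003  0.002] F [ 0.2 -0.4  0.3]
```

{"fn": "drive_tool", "kwargs": {
  "commands": [
    [[1,0,0,0,0,0,0],[1,0,0,0,0,0,0],[1,0,0,0,0,0,0],[1,0,0,0,0,0,0],[1,0,0,0,0,0,0],[1,0,0,0,0,0,0],[1,0,0,0,0,0,0],[1,0,0,0,0,0,0]]
  ],
  "force": 20
}}

```text
time_s: 13.0
tcp_pos: [0.4319, -0.1989, 0.2572]
eef_rot: [-3.141, 0.176, -3.046]
ft_force: [-0.4, 0.0, -0.4]
finger_gap: 0.001
finger_force: 0.0
```

{"fn": "drive_tool", "kwargs": {
  "commands": [
    [[1,-0.2,-0.3,0,0,0,0],[1,-0.4,-0.6,0.15,0,0,0],[1,-0.52,-0.79,0.5,0,0,0],[1,-0.52,-0.79,0.73,0,0.003,0.002],[1,-0.52,-0.79,0.73,0,0.003,0.002],[1,-0.52,-0.79,0.73,0,0.003,0.002]]
  ]
}}

```text
time_s: 13.6
tcp_pos: [0.5029, -0.2715, 0.1945]
eef_rot: [-3.141, 0.173, -3.048]
ft_force: [0.8, 1.2, 0.3]
finger_gap: 0.0001
finger_force: 0.0
```

{"fn": "drive_tool", "kwargs": {
  "commands": [
    [[1,0.016,0,0.09,0,0,0],[1,0.031,0,0.175,0,0,0],[1,0.031,0,0.175,0,0,0]]
  ]
}}

```text
time_s: 13.9
tcp_pos: [0.5024, -0.2711, 0.1762]
eef_rot: [3.141, 0.173, -3.048]
ft_force: [-0.8, 1.5, -0.7]
finger_gap: 0.0004
finger_force: 0.0
```

{"fn": "drive_tool", "kwargs": {
  "commands": [
    [[1,0.002,0,0.01,0,0,0],[1,0.003,0,0.02,0,0,0],[1,0.005,0,0.03,0,0,0],[1,0.005,0,0.03,0,0,0]]
  ]
}}

```text
time_s: 14.3
tcp_pos: [0.5033, -0.2716, 0.174]
eef_rot: [-3.141, 0.174, -3.048]
ft_force: [-1.2, 0.5, 2.6]
finger_gap: 0.001
finger_force: 0.8
```

```bash
python3 - <<'E'
from corner import *; from plant import *
s=observe();go(s,tip("a",.009,10),YAW,.066,10)
E
```

```text
t 14.3 tcp [ 0.5033 -0.2716  0.174 ] tgt [ 0.504  -0.2713  0.1736] shift [-0.006  0.002  0.004] turn [-0.001 -0.    -0.   ] F [-1.2  0.5  2.6]
```

{"fn": "drive_tool", "kwargs": {
  "commands": [
    [[1,0.002,0,0.01,0,0,0],[1,0.003,0,0.02,0,0,0],[1,0.005,0,0.03,0,0,0],[1,0.005,0,0.03,0,0,0]]
  ]
}}

```text
time_s: 14.7
tcp_pos: [0.5033, -0.2717, 0.1719]
eef_rot: [-3.141, 0.175, -3.048]
ft_force: [-4.3, 2.1, 10.4]
finger_gap: 0.0005
finger_force: 5.3
```

{"fn": "drive_tool", "kwargs": {
  "commands": [
    [[1,0.002,0,0.01,0,0,0],[1,0.003,0,0.02,0,0,0],[1,0.003,0,0.02,0,0,0]]
  ]
}}

```text
time_s: 15.0
tcp_pos: [0.5032, -0.2718, 0.17]
eef_rot: [-3.14, 0.175, -3.047]
ft_force: [-5.2, 1.7, 11.6]
finger_gap: 0.0003
finger_force: 6.3
```

{"fn": "drive_tool", "kwargs": {
  "commands": [
    [[1,0.002,0,0.01,0,0,0],[1,0.003,0,0.02,0,0,0],[1,0.003,0,0.02,0,0,0]]
  ]
}}

```text
time_s: 15.3
tcp_pos: [0.5032, -0.2719, 0.168]
eef_rot: [-3.14, 0.175, -3.047]
ft_force: [-6.0, 1.5, 13.1]
finger_gap: 0.0003
finger_force: 6.7
```

{"fn": "drive_tool", "kwargs": {
  "commands": [
    [[1,-0.035,0,-0.2,0,0,0],[1,-0.05,0.2,-0.27,0,0,0],[1,-0.05,0.6,-0.27,0,0,0],[1,-0.05,0.78,-0.27,0,0,0]]
  ]
}}

```text
time_s: 15.7
tcp_pos: [0.4956, -0.1923, 0.1942]
eef_rot: [3.142, 0.174, -3.048]
ft_force: [-0.3, -0.7, 0.4]
finger_gap: 0.0004
finger_force: 0.0
```

{"fn": "drive_tool", "kwargs": {
  "commands": [
    [[1,0,0.4,0,0,0,0],[1,0,0.78,0,0,0,0],[1,0,0.78,0,0,0,0],[1,0,0.78,0,0,0,0]]
  ]
}}

```text
time_s: 16.1
tcp_pos: [0.489, -0.1153, 0.1942]
eef_rot: [-3.141, 0.174, -3.046]
ft_force: [-1.1, -1.0, 0.3]
finger_gap: 0.0004
finger_force: 0.0
```

```bash
python3 - <<'E'
from meas import *; from corner import *
s=observe();go(s,tip("b",.009,10),YAW,.066,10);lidz("s8","side");lidz("t8","top")
E
```

```text
t 16.1 tcp [ 0.489  -0.1153  0.1942] tgt [ 0.4893 -0.116   0.1736] shift [ 0.033 -0.007  0.203] turn [ 0.    -0.     0.003] F [-1.1 -1.   0.3]
side 114 corner heights over seated(mm) a,b,c,d [np.float64(8.8), np.float64(9.3), np.float64(8.8), np.float64(9.3)]
  lid outline (array([ 554.6, -187.6]), array([150.8, 196.9]), 4.03) box-frame X [-0.0757  0.073 ] Y [-0.0902  0.0976]
top 643 corner heights over seated(mm) a,b,c,d [np.float64(8.2), np.float64(7.1), np.float64(8.5), np.float64(7.5)]
  lid outline (array([ 557.8, -187. ]), array([150.6, 195.5]), 4.08) box-frame X [-0.0739  0.0749] Y [-0.094   0.0944]
```

{"fn": "drive_tool", "kwargs": {
  "commands": [
    [[1,0.016,0,0.09,0,0,0],[1,0.031,-0.005,0.185,0,0,0],[1,0.033,-0.005,0.195,0,0,0]]
  ]
}}

```text
time_s: 16.5
tcp_pos: [0.4888, -0.1174, 0.1727]
eef_rot: [-3.141, 0.172, -3.049]
ft_force: [-0.1, 0.5, 1.5]
finger_gap: 0.0006
finger_force: 0.6
```

{"fn": "drive_tool", "kwargs": {
  "commands": [
    [[1,0.002,0,0.01,0,0,0],[1,0.003,0,0.02,0,0,0],[1,0.005,0,0.03,0,0,0],[1,0.005,0,0.03,0,0,0]]
  ]
}}

```text
time_s: 16.9
tcp_pos: [0.4888, -0.1172, 0.1717]
eef_rot: [-3.141, 0.173, -3.048]
ft_force: [-3.2, -2.3, 7.4]
finger_gap: 0.0003
finger_force: 3.6
```

{"fn": "drive_tool", "kwargs": {
  "commands": [
    [[1,0.002,0,0.01,0,0,0],[1,0.003,0,0.02,0,0,0],[1,0.005,0,0.03,0,0,0],[1,0.005,0,0.03,0,0,0]]
  ]
}}

```text
time_s: 17.3
tcp_pos: [0.4886, -0.1173, 0.1687]
eef_rot: [-3.141, 0.173, -3.048]
ft_force: [-5.4, -3.1, 8.9]
finger_gap: 0.0006
finger_force: 4.6
```

```bash
python3 - <<'E'
from corner import *; from plant import *
s=observe();go(s,tip("b",0,10),YAW,.066,10)
# after lifting 25 mm: tilt to 25 about the tip, then to d
s["tcp_pos"]=s["tcp_pos"]+[0,0,.03];go(s,tip("b",.035,25),YAW,.066,25)
s["tcp_pos"]=tip("b",.035,25)-Rt(YAW,25).apply([0,0,.066]);s["eef_rot"]=Rt(YAW,25).as_euler("xyz");go(s,tip("d",.02,25),YAW,.066,25)
E
```

```text
t 17.3 tcp [ 0.4886 -0.1173  0.1687] tgt [ 0.4893 -0.116   0.1646] shift [-0.001  0.012  0.041] turn [-0.001 -0.002 -0.   ] F [-5.4 -3.1  8.9]
t 17.3 tcp [ 0.4886 -0.1173  0.1987] tgt [ 0.4722 -0.1176  0.1968] shift [ 0.164  0.012 -0.01 ] turn [-0.002 -0.335 -0.   ] F [-5.4 -3.1  8.9]
t 17.3 tcp [ 0.4722 -0.1176  0.1968] tgt [ 0.5877 -0.1067  0.1818] shift [-0.988 -0.     0.626] turn [ 0.  0. -0.] F [-5.4 -3.1  8.9]
```

{"fn": "drive_tool", "kwargs": {
  "commands": [
    [[1,-0.052,0,-0.295,0,0,0],[1,0.02,0,-0.3,0,-0.18,0],[1,0.11,0.01,-0.305,-0.002,-0.335,0],[1,0.11,0.01,-0.305,-0.002,-0.335,0]]
  ]
}}

```text
time_s: 17.7
tcp_pos: [0.4663, -0.1181, 0.193]
eef_rot: [3.139, 0.435, -3.051]
ft_force: [0.5, -0.4, 0.0]
finger_gap: 0.0007
finger_force: 0.0
```

{"fn": "drive_tool", "kwargs": {
  "commands": [
    [[1,-0.35,0,0.2,0,0,0],[1,-0.75,0,0.42,0,0,0],[1,-0.98,0,0.6,0,0,0],[1,-0.98,0,0.6,0,0,0],[1,-0.98,0,0.6,0,0,0]]
  ]
}}

```text
time_s: 18.2
tcp_pos: [0.5864, -0.1065, 0.1823]
eef_rot: [3.14, 0.434, -3.049]
ft_force: [0.0, 0.3, -1.0]
finger_gap: 0.0004
finger_force: 0.0
```

```bash
python3 - <<'E'
from corner import *; from plant import *
s=observe();print(s["q"].round(2));go(s,tip("d",.013,25),YAW,.066,25)
p,d,W,k=snap("side","s9")
cv2.imwrite("pics/s9c.png",cv2.resize(p[60:240,190:370,::-1],None,fx=3.2,fy=3.2,interpolation=2))
E
```

```text
[ 0.16  0.17 -0.65  0.09 -0.32 -1.72]
t 18.2 tcp [ 0.5864 -0.1065  0.1823] tgt [ 0.5877 -0.1067  0.1748] shift [ 0.02  -0.003  0.073] turn [ 0.001 -0.002 -0.001] F [ 0.   0.3 -1. ]
```

View pics/s9c.png

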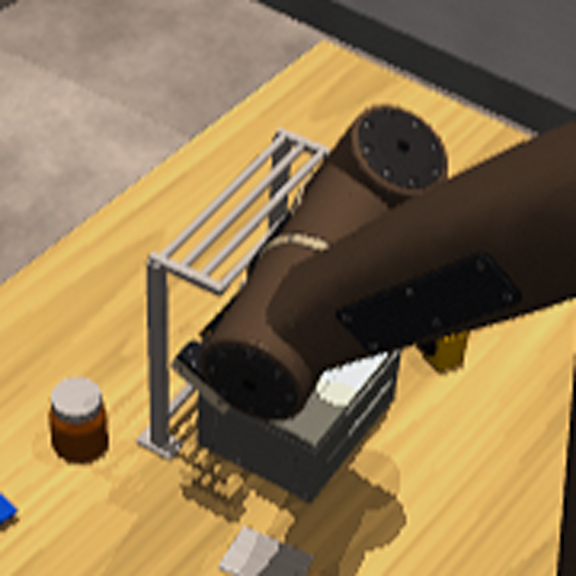

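The arm clears the front bar and the jar is undisturbed. The tip is over lid_d with no contact force, so I press it.

{"fn": "drive_tool", "kwargs": {
  "commands": [
    [[1,0.02,0,0.045,0,0,0],[1,0.035,0,0.09,0,0,0],[1,0.035,0,0.09,0,0,0]]
  ]
}}

```text
time_s: 18.55
tcp_pos: [0.5864, -0.1065, 0.1732]
eef_rot: [3.14, 0.436, -3.048]
ft_force: [-0.9, 0.7, 0.4]
finger_gap: 0.0003
finger_force: 0.0
```

{"fn": "drive_tool", "kwargs": {
  "commands": [
    [[1,0.004,0,0.01,0,0,0],[1,0.008,0,0.02,0,0,0],[1,0.013,0,0.03,0,0,0],[1,0.013,0,0.03,0,0,0]]
  ]
}}

```text
time_s: 18.95
tcp_pos: [0.5876, -0.1063, 0.1707]
eef_rot: [3.14, 0.438, -3.048]
ft_force: [-0.2, -0.3, 2.2]
finger_gap: 0.0003
finger_force: 0.9
```

{"fn": "drive_tool", "kwargs": {
  "commands": [
    [[1,0.004,0,0.01,0,0,0],[1,0.008,0,0.02,0,0,0],[1,0.013,0,0.03,0,0,0],[1,0.013,0,0.03,0,0,0]]
  ]
}}

```text
time_s: 19.35
tcp_pos: [0.5879, -0.1063, 0.1681]
eef_rot: [3.14, 0.439, -3.048]
ft_force: [-4.2, -0.0, 8.0]
finger_gap: 0.0007
finger_force: 4.0
```

{"fn": "drive_tool", "kwargs": {
  "commands": [
    [[1,0.004,0,0.01,0,0,0],[1,0.008,0,0.02,0,0,0],[1,0.013,0,0.03,0,0,0],[1,0.013,0,0.03,0,0,0]]
  ]
}}

```text
time_s: 19.75
tcp_pos: [0.5881, -0.1062, 0.1651]
eef_rot: [3.14, 0.439, -3.048]
ft_force: [-4.8, 1.1, 10.3]
finger_gap: 0.0003
finger_force: 5.0
```

{"fn": "drive_tool", "kwargs": {
  "commands": [
    [[1,-0.1,0,-0.2,0,0,0],[1,-0.1,-0.3,-0.22,0,0,0],[1,-0.1,-0.6,-0.22,0,0,0],[1,-0.1,-0.78,-0.22,0,0,0]]
  ]
}}

```text
time_s: 20.15
tcp_pos: [0.5951, -0.1851, 0.1884]
eef_rot: [3.14, 0.438, -3.048]
ft_force: [-0.0, -0.6, -0.6]
finger_gap: 0.0007
finger_force: 0.0
```

```bash
python3 - <<'E'
from corner import *; from plant import *
s=observe();go(s,tip("c",.013,25),YAW,.066,25)
E
```

```text
t 20.15 tcp [ 0.5951 -0.1851  0.1884] tgt [ 0.6024 -0.262   0.1748] shift [ 0.057 -0.772  0.122] turn [ 0.002  0.002 -0.001] F [-0.  -0.6 -0.6]
```

{"fn": "drive_tool", "kwargs": {
  "commands": [
    [[1,0,-0.4,0,0,0,0],[1,0.02,-0.77,0.05,0,0,0],[1,0.057,-0.77,0.12,0,0,0],[1,0.057,-0.77,0.12,0,0,0]]
  ]
}}

```text
time_s: 20.55
tcp_pos: [0.6008, -0.2615, 0.1727]
eef_rot: [3.139, 0.434, -3.052]
ft_force: [0.2, 0.4, 0.2]
finger_gap: 0.0003
finger_force: 0.0
```

{"fn": "drive_tool", "kwargs": {
  "commands": [
    [[1,0.004,0,0.01,0,0,0],[1,0.013,0,0.03,0,0,0],[1,0.021,0,0.045,0,0,0],[1,0.021,0,0.045,0,0,0]]
  ]
}}

```text
time_s: 20.95
tcp_pos: [0.6021, -0.2598, 0.1704]
eef_rot: [3.141, 0.438, -3.047]
ft_force: [-2.2, 1.8, 4.0]
finger_gap: -0.0001
finger_force: 2.1
```

{"fn": "drive_tool", "kwargs": {
  "commands": [
    [[1,0.004,0,0.01,0,0,0],[1,0.008,0,0.02,0,0,0],[1,0.013,0,0.03,0,0,0],[1,0.013,0,0.03,0,0,0]]
  ]
}}

```text
time_s: 21.35
tcp_pos: [0.6022, -0.2599, 0.1675]
eef_rot: [3.141, 0.438, -3.047]
ft_force: [-3.7, 2.0, 6.8]
finger_gap: 0.0003
finger_force: 3.2
```

{"fn": "drive_tool", "kwargs": {
  "commands": [
    [[1,0.004,0,0.01,0,0,0],[1,0.008,0,0.02,0,0,0],[1,0.008,0,0.02,0,0,0]]
  ]
}}

```text
time_s: 21.65
tcp_pos: [0.6023, -0.26, 0.1654]
eef_rot: [3.141, 0.438, -3.047]
ft_force: [-3.3, 1.7, 6.3]
finger_gap: 0.0004
finger_force: 3.5
```

Round one is nearly even, so I continue corner c down to the rim, watching the force.

{"fn": "drive_tool", "kwargs": {
  "commands": [
    [[1,0.004,0,0.01,0,0,0],[1,0.008,0,0.02,0,0,0],[1,0.008,0,0.02,0,0,0]]
  ]
}}

```text
time_s: 21.95
tcp_pos: [0.6024, -0.26, 0.1636]
eef_rot: [3.141, 0.439, -3.047]
ft_force: [-5.2, 2.6, 9.4]
finger_gap: 0.0003
finger_force: 4.8
```

{"fn": "drive_tool", "kwargs": {
  "commands": [
    [[1,0.004,0,0.01,0,0,0],[1,0.004,0,0.01,0,0,0],[1,0.004,0,0.01,0,0,0]]
  ]
}}

```text
time_s: 22.25
tcp_pos: [0.6025, -0.2601, 0.1628]
eef_rot: [3.141, 0.439, -3.047]
ft_force: [-4.4, 2.1, 10.4]
finger_gap: 0.0003
finger_force: 5.3
```

{"fn": "drive_tool", "kwargs": {
  "commands": [
    [[1,0.004,0,0.01,0,0,0],[1,0.004,0,0.01,0,0,0],[1,0.004,0,0.01,0,0,0]]
  ]
}}

```text
time_s: 22.55
tcp_pos: [0.6026, -0.2601, 0.1618]
eef_rot: [3.141, 0.439, -3.047]
ft_force: [-5.6, 2.5, 11.4]
finger_gap: 0.0003
finger_force: 5.6
```

{"fn": "drive_tool", "kwargs": {
  "commands": [
    [[1,0.004,0,0.01,0,0,0],[1,0.004,0,0.01,0,0,0]]
  ]
}}

```text
time_s: 22.75
tcp_pos: [0.6028, -0.2601, 0.1612]
eef_rot: [3.141, 0.44, -3.046]
ft_force: [-8.7, 2.9, 15.0]
finger_gap: 0.0005
finger_force: 7.4
```

{"fn": "drive_tool", "kwargs": {
  "commands": [
    [[1,0.004,0,0.01,0,0,0],[1,0.004,0,0.01,0,0,0]]
  ]
}}

```text
time_s: 22.95
tcp_pos: [0.6028, -0.2601, 0.161]
eef_rot: [-3.142, 0.44, -3.046]
ft_force: [-11.3, 4.4, 21.2]
finger_gap: 0.0004
finger_force: 10.5
```

Corner c has bottomed: TCP 0.1610 with the force rising to 21 N. Back to d.

{"fn": "drive_tool", "kwargs": {
  "commands": [
    [[1,-0.1,0,-0.2,0,0,0],[1,-0.11,0.3,-0.25,0,0,0],[1,-0.11,0.6,-0.25,0,0,0],[1,-0.11,0.78,-0.25,0,0,0]]
  ]
}}

```text
time_s: 23.35
tcp_pos: [0.594, -0.1811, 0.1857]
eef_rot: [3.14, 0.438, -3.047]
ft_force: [-0.2, -0.9, -0.0]
finger_gap: 0.0003
finger_force: 0.0
```

{"fn": "drive_tool", "kwargs": {
  "commands": [
    [[1,0,0.4,0,0,0,0],[1,0.02,0.77,0.05,0,0,0],[1,0.06,0.77,0.14,0,0,0],[1,0.06,0.77,0.14,0,0,0]]
  ]
}}

```text
time_s: 23.75
tcp_pos: [0.5867, -0.105, 0.169]
eef_rot: [3.14, 0.435, -3.045]
ft_force: [-0.3, 0.5, -0.2]
finger_gap: 0.0006
finger_force: 0.0
```

```bash
python3 - <<'E'
from corner import *; from plant import *
s=observe();go(s,tip("d",.004,25),YAW,.066,25)
E
```

```text
t 23.75 tcp [ 0.5867 -0.105   0.169 ] tgt [ 0.5877 -0.1067  0.1658] shift [ 0.005 -0.018  0.032] turn [ 0.003 -0.002  0.003] F [-0.3  0.5 -0.2]
```

{"fn": "drive_tool", "kwargs": {
  "commands": [
    [[1,0.004,-0.01,0.015,0,0,0],[1,0.008,-0.01,0.03,0,0,0],[1,0.008,-0.01,0.03,0,0,0]]
  ]
}}

```text
time_s: 24.05
tcp_pos: [0.5886, -0.1081, 0.1671]
eef_rot: [3.14, 0.437, -3.05]
ft_force: [1.3, 0.3, 0.2]
finger_gap: 0.0005
finger_force: 0.0
```

{"fn": "drive_tool", "kwargs": {
  "commands": [
    [[1,0.004,0,0.01,0,0,0],[1,0.008,0,0.02,0,0,0],[1,0.008,0,0.02,0,0,0]]
  ]
}}

```text
time_s: 24.35
tcp_pos: [0.5887, -0.1077, 0.1652]
eef_rot: [3.14, 0.438, -3.049]
ft_force: [0.4, -2.3, 3.8]
finger_gap: 0.0005
finger_force: 1.7
```

{"fn": "drive_tool", "kwargs": {
  "commands": [
    [[1,0.004,0,0.01,0,0,0],[1,0.006,0,0.015,0,0,0],[1,0.006,0,0.015,0,0,0]]
  ]
}}

```text
time_s: 24.65
tcp_pos: [0.5888, -0.1076, 0.1641]
eef_rot: [3.141, 0.438, -3.048]
ft_force: [-2.6, -3.5, 8.3]
finger_gap: 0.0004
finger_force: 3.9
```

{"fn": "drive_tool", "kwargs": {
  "commands": [
    [[1,0.004,0,0.01,0,0,0],[1,0.006,0,0.015,0,0,0],[1,0.006,0,0.015,0,0,0]]
  ]
}}

```text
time_s: 24.95
tcp_pos: [0.589, -0.1076, 0.1626]
eef_rot: [3.141, 0.439, -3.048]
ft_force: [-2.9, -3.7, 8.0]
finger_gap: 0.0004
finger_force: 4.2
```

{"fn": "drive_tool", "kwargs": {
  "commands": [
    [[1,0.004,0,0.01,0,0,0],[1,0.004,0,0.01,0,0,0],[1,0.004,0,0.01,0,0,0]]
  ]
}}

```text
time_s: 25.25
tcp_pos: [0.5891, -0.1076, 0.1617]
eef_rot: [3.141, 0.439, -3.048]
ft_force: [-4.2, -3.7, 10.5]
finger_gap: 0.0006
finger_force: 4.7
```

{"fn": "drive_tool", "kwargs": {
  "commands": [
    [[1,0.004,0,0.01,0,0,0],[1,0.004,0,0.01,0,0,0]]
  ]
}}

```text
time_s: 25.45
tcp_pos: [0.5892, -0.1076, 0.1611]
eef_rot: [3.141, 0.439, -3.048]
ft_force: [-7.0, -3.3, 14.6]
finger_gap: 0.0003
finger_force: 7.0
```

{"fn": "drive_tool", "kwargs": {
  "commands": [
    [[1,0.003,0,0.008,0,0,0],[1,0.003,0,0.008,0,0,0]]
  ]
}}

```text
time_s: 25.65
tcp_pos: [0.5893, -0.1076, 0.1608]
eef_rot: [3.141, 0.44, -3.048]
ft_force: [-9.8, -3.8, 20.1]
finger_gap: 0.0003
finger_force: 9.7
```

{"fn": "drive_tool", "kwargs": {
  "commands": [
    [[1,-0.1,0,-0.25,0,0,0],[1,0.2,0,-0.45,0,0,0],[1,0.6,0,-0.68,0,0,0],[1,0.9,0,-0.8,0,0,0],[1,0.9,0,-0.8,0,0,0]]
  ]
}}

```text
time_s: 26.15
tcp_pos: [0.4693, -0.1188, 0.1922]
eef_rot: [3.139, 0.435, -3.05]
ft_force: [0.5, 0.8, -0.1]
finger_gap: 0.0002
finger_force: 0.0
```

```bash
python3 - <<'E'
from corner import *; from plant import *
s=observe();go(s,tip("b",.02,10),YAW,.066,10)
E
```

```text
t 26.15 tcp [ 0.4693 -0.1188  0.1922] tgt [ 0.4893 -0.116   0.1846] shift [-0.152  0.009  0.154] turn [ 0.002  0.332 -0.002] F [ 0.5  0.8 -0.1]
```

{"fn": "drive_tool", "kwargs": {
  "commands": [
    [[1,-0.05,0,0.03,0,0.18,0],[1,-0.15,0,0.1,0.002,0.332,-0.002],[1,-0.152,0.009,0.154,0.002,0.332,-0.002],[1,-0.152,0.009,0.154,0.002,0.332,-0.002]]
  ]
}}

```text
time_s: 26.55
tcp_pos: [0.4947, -0.115, 0.1844]
eef_rot: [-3.141, 0.175, -3.047]
ft_force: [-0.9, -0.0, 0.3]
finger_gap: 0.0005
finger_force: 0.0
```

{"fn": "drive_tool", "kwargs": {
  "commands": [
    [[1,0.01,0,0.06,0,0,0],[1,0.02,0,0.12,0,0,0],[1,0.024,0,0.14,0,0,0],[1,0.024,0,0.14,0,0,0]]
  ]
}}

```text
time_s: 26.95
tcp_pos: [0.4935, -0.1154, 0.1709]
eef_rot: [-3.141, 0.176, -3.047]
ft_force: [0.4, 0.8, 0.4]
finger_gap: 0.0003
finger_force: 0.0
```

{"fn": "drive_tool", "kwargs": {
  "commands": [
    [[1,0.002,0,0.01,0,0,0],[1,0.003,0,0.02,0,0,0],[1,0.003,0,0.02,0,0,0]]
  ]
}}

```text
time_s: 27.25
tcp_pos: [0.4942, -0.1153, 0.1694]
eef_rot: [-3.141, 0.177, -3.046]
ft_force: [-0.4, 0.3, 0.6]
finger_gap: 0.0002
finger_force: 0.0
```

{"fn": "drive_tool", "kwargs": {
  "commands": [
    [[1,0.03,0,0.01,0,0,0],[1,0.05,0,0.01,0,0,0],[1,0.05,0,0.01,0,0,0]]
  ]
}}

```text
time_s: 27.55
tcp_pos: [0.4908, -0.1155, 0.1686]
eef_rot: [-3.141, 0.18, -3.046]
ft_force: [4.2, -0.1, 4.8]
finger_gap: 0.0003
finger_force: 2.5
```

{"fn": "drive_tool", "kwargs": {
  "commands": [
    [[1,0.002,0,0.01,0,0,0],[1,0.003,0,0.02,0,0,0],[1,0.003,0,0.02,0,0,0]]
  ]
}}

```text
time_s: 27.85
tcp_pos: [0.4909, -0.1155, 0.1666]
eef_rot: [-3.141, 0.179, -3.046]
ft_force: [2.9, 1.1, 8.0]
finger_gap: 0.0007
finger_force: 4.0
```

{"fn": "drive_tool", "kwargs": {
  "commands": [
    [[1,0.002,0,0.01,0,0,0],[1,0.002,0,0.01,0,0,0],[1,0.002,0,0.01,0,0,0]]
  ]
}}

```text
time_s: 28.15
tcp_pos: [0.4909, -0.1154, 0.1656]
eef_rot: [-3.141, 0.18, -3.046]
ft_force: [2.8, 1.8, 7.7]
finger_gap: 0.0006
finger_force: 4.0
```

{"fn": "drive_tool", "kwargs": {
  "commands": [
    [[1,0.002,0,0.01,0,0,0],[1,0.002,0,0.01,0,0,0],[1,0.002,0,0.01,0,0,0]]
  ]
}}

```text
time_s: 28.45
tcp_pos: [0.4908, -0.1155, 0.1647]
eef_rot: [-3.141, 0.18, -3.046]
ft_force: [2.8, 2.0, 8.2]
finger_gap: 0.0002
finger_force: 4.8
```

{"fn": "drive_tool", "kwargs": {
  "commands": [
    [[1,0.002,0,0.01,0,0,0],[1,0.002,0,0.01,0,0,0]]
  ]
}}

```text
time_s: 28.65
tcp_pos: [0.4909, -0.1154, 0.1641]
eef_rot: [-3.141, 0.18, -3.046]
ft_force: [-1.6, 2.9, 14.7]
finger_gap: 0.0003
finger_force: 7.5
```

{"fn": "drive_tool", "kwargs": {
  "commands": [
    [[1,0.001,0,0.007,0,0,0],[1,0.001,0,0.007,0,0,0]]
  ]
}}

```text
time_s: 28.85
tcp_pos: [0.4909, -0.1155, 0.164]
eef_rot: [-3.14, 0.18, -3.046]
ft_force: [-4.2, 3.1, 22.9]
finger_gap: 0.0004
finger_force: 10.9
```

Corner b has bottomed at 0.1640 (23 N). Now a.

{"fn": "drive_tool", "kwargs": {
  "commands": [
    [[1,-0.035,0,-0.2,0,0,0],[1,-0.04,-0.3,-0.22,0,0,0],[1,-0.04,-0.6,-0.22,0,0,0],[1,-0.04,-0.78,-0.22,0,0,0]]
  ]
}}

```text
time_s: 29.25
tcp_pos: [0.4958, -0.1944, 0.1835]
eef_rot: [-3.142, 0.174, -3.047]
ft_force: [0.1, -0.7, -0.1]
finger_gap: 0.0003
finger_force: 0.0
```

{"fn": "drive_tool", "kwargs": {
  "commands": [
    [[1,0,-0.4,0,0,0,0],[1,0.005,-0.78,0.05,0,0,0],[1,0.03,-0.78,0.17,0,0,0],[1,0.03,-0.78,0.17,0,0,0]]
  ]
}}

```text
time_s: 29.65
tcp_pos: [0.5034, -0.2722, 0.1652]
eef_rot: [-3.141, 0.174, -3.049]
ft_force: [-0.6, 0.2, -0.1]
finger_gap: 0.0005
finger_force: 0.1
```

{"fn": "drive_tool", "kwargs": {
  "commands": [
    [[1,0.002,0,0.01,0,0,0],[1,0.003,0,0.02,0,0,0],[1,0.003,0,0.02,0,0,0]]
  ]
}}

```text
time_s: 29.95
tcp_pos: [0.5036, -0.2704, 0.1649]
eef_rot: [-3.141, 0.175, -3.046]
ft_force: [-2.0, -1.0, 2.0]
finger_gap: 0.0008
finger_force: 1.5
```

{"fn": "drive_tool", "kwargs": {
  "commands": [
    [[1,0.002,0,0.01,0,0,0],[1,0.002,0,0.012,0,0,0],[1,0.002,0,0.012,0,0,0]]
  ]
}}

```text
time_s: 30.25
tcp_pos: [0.5037, -0.2704, 0.1642]
eef_rot: [-3.141, 0.175, -3.045]
ft_force: [-4.3, -0.6, 9.0]
finger_gap: 0.0004
finger_force: 4.0
```

{"fn": "drive_tool", "kwargs": {
  "commands": [
    [[1,0.001,0,0.008,0,0,0],[1,0.001,0,0.008,0,0,0]]
  ]
}}

```text
time_s: 30.45
tcp_pos: [0.5037, -0.2704, 0.1639]
eef_rot: [-3.141, 0.175, -3.045]
ft_force: [-6.1, -0.1, 12.7]
finger_gap: 0.001
finger_force: 6.5
```

{"fn": "drive_tool", "kwargs": {
  "commands": [
    [[1,0.001,0,0.008,0,0,0],[1,0.001,0,0.008,0,0,0]]
  ]
}}

```text
time_s: 30.65
tcp_pos: [0.5038, -0.2704, 0.1637]
eef_rot: [-3.14, 0.176, -3.045]
ft_force: [-9.6, 1.9, 18.6]
finger_gap: 0.0003
finger_force: 9.5
```

Corner a has bottomed as well. I back off and check flatness.

{"fn": "drive_tool", "kwargs": {
  "commands": [
    [[1,0,0,-0.2,0,0,0],[1,0.3,0.3,-0.5,0,0,0],[1,0.6,0.6,-0.8,0,0,0],[1,0.9,0.75,-0.9,0,0,0],[1,1,0.75,-0.9,0,0,0],[1,1,0.75,-0.9,0,0,0]]
  ]
}}

```text
time_s: 31.25
tcp_pos: [0.3822, -0.2061, 0.2333]
eef_rot: [-3.141, 0.178, -3.045]
ft_force: [0.4, 1.2, -0.3]
finger_gap: 0.0007
finger_force: 0.0
```

```bash
python3 - <<'E'
from meas import *; from corner import *
lidz("w10");lidz("s10","side");lidz("t10","top");s=observe()
go(s,tip("c",.03,25),YAW,.066,25);go(s,s["tcp_pos"],YAW,0,25)
a=cv2.imread("pics/w10.png")[130:330,120:400];b=cv2.imread("pics/s10.png")[120:230,230:340]
cv2.imwrite("pics/c10.png",np.vstack([cv2.resize(a,(560,400)),]))
E
```

```text
wrist 27 corner heights over seated(mm) a,b,c,d [np.float64(-1.7), np.float64(16.2), np.float64(-15.8), np.float64(2.0)]
  lid outline (array([ 537.7, -193.8]), array([12.3, 27.3]), 62.61) box-frame X [-0.0242 -0.0026] Y [-0.0121 -0.0075]
side 662 corner heights over seated(mm) a,b,c,d [np.float64(1.5), np.float64(1.4), np.float64(1.3), np.float64(1.2)]
  lid outline (array([ 555.8, -186.3]), array([155.1, 194.3]), 5.72) box-frame X [-0.0749  0.0745] Y [-0.0925  0.0971]
top 820 corner heights over seated(mm) a,b,c,d [np.float64(0.2), np.float64(0.0), np.float64(0.4), np.float64(0.2)]
  lid outline (array([ 557. , -187.2]), array([156.3, 194.9]), 7.25) box-frame X [-0.074   0.0754] Y [-0.094  0.095]
t 31.4 tcp [ 0.3844 -0.207   0.2329] tgt [ 0.6024 -0.262   0.1918] shift [-2.012 -0.755  0.777] turn [-0.    -0.331  0.002] F [ 0.3 -0.3  0.7]
t 31.4 tcp [ 0.3844 -0.207   0.2329] tgt [ 0.3844 -0.207   0.2329] shift [0. 0. 0.] turn [-0.    -0.331  0.002] F [ 0.3 -0.3  0.7]
```

View pics/c10.png

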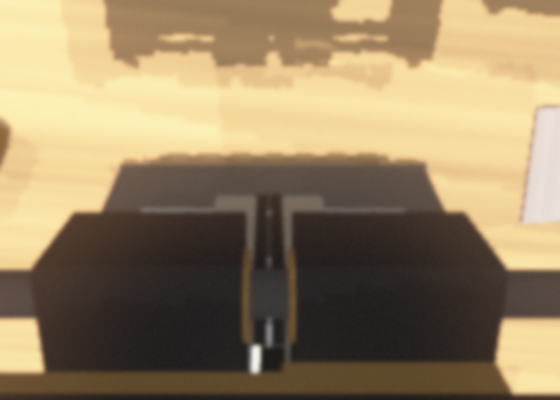

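The lid is flat to within about 0.3 mm: top view 0.2/0.0/0.4/0.2 mm above seated, and the side view level too. The far corners were pressed while the near ones were still up, so I press each one again for certainty, c first.

{"fn": "drive_tool", "kwargs": {
  "commands": [
    [[1,0,-0.3,0,0,-0.165,0],[1,0,-0.65,0,0,-0.331,0.002],[1,0,-0.755,0,0,-0.331,0.002],[1,0,-0.755,0,0,-0.331,0.002]]
  ]
}}

```text
time_s: 31.8
tcp_pos: [0.3914, -0.2847, 0.2323]
eef_rot: [3.141, 0.436, -3.052]
ft_force: [-0.2, 0.7, -0.0]
finger_gap: 0.0004
finger_force: 0.0
```

{"fn": "drive_tool", "kwargs": {
  "commands": [
    [[1,-0.35,0,0.25,0,0,0],[1,-0.7,0,0.5,0,0,0],[1,-0.87,0,0.63,0,0,0]]
  ]
}}

```text
time_s: 32.1
tcp_pos: [0.4989, -0.272, 0.2113]
eef_rot: [3.142, 0.434, -3.048]
ft_force: [-0.4, 0.3, 0.7]
finger_gap: 0.0003
finger_force: 0.0
```

{"fn": "drive_tool", "kwargs": {
  "commands": [
    [[1,-0.35,0,0.25,0,0,0],[1,-0.7,0,0.5,0,0,0],[1,-0.87,0,0.63,0,0,0],[1,-0.87,0,0.63,0,0,0],[1,-0.87,0,0.63,0,0,0]]
  ]
}}

```text
time_s: 32.6
tcp_pos: [0.6008, -0.262, 0.1909]
eef_rot: [3.141, 0.434, -3.048]
ft_force: [0.9, 1.2, 0.2]
finger_gap: 0.0006
finger_force: 0.0
```

```bash
python3 - <<'E'
from corner import *; from plant import *
s=observe();go(s,tip("c",.003,25),YAW,.066,25)
E
```

```text
t 32.6 tcp [ 0.6008 -0.262   0.1909] tgt [ 0.6024 -0.262   0.1648] shift [ 0.095 -0.002  0.243] turn [ 0.001 -0.003  0.   ] F [0.9 1.2 0.2]
```

{"fn": "drive_tool", "kwargs": {
  "commands": [
    [[1,0.04,0,0.1,0,0,0],[1,0.08,0,0.2,0,0,0],[1,0.1,0,0.25,0,0,0],[1,0.1,0,0.25,0,0,0]]
  ]
}}

```text
time_s: 33.0
tcp_pos: [0.6016, -0.2625, 0.1644]
eef_rot: [3.141, 0.435, -3.049]
ft_force: [0.2, -0.7, -0.1]
finger_gap: 0.0006
finger_force: 0.0
```

{"fn": "drive_tool", "kwargs": {
  "commands": [
    [[1,0.004,0,0.01,0,0,0],[1,0.008,0,0.02,0,0,0],[1,0.008,0,0.02,0,0,0]]
  ]
}}

```text
time_s: 33.3
tcp_pos: [0.6026, -0.2625, 0.1636]
eef_rot: [-3.141, 0.437, -3.048]
ft_force: [0.1, -0.5, 1.2]
finger_gap: -0.0
finger_force: 0.0
```

{"fn": "drive_tool", "kwargs": {
  "commands": [
    [[1,0.004,0,0.01,0,0,0],[1,0.004,0,0.01,0,0,0]]
  ]
}}

```text
time_s: 33.5
tcp_pos: [0.6025, -0.2624, 0.1623]
eef_rot: [-3.141, 0.436, -3.048]
ft_force: [0.4, -0.1, -0.4]
finger_gap: 0.0002
finger_force: 0.0
```

{"fn": "drive_tool", "kwargs": {
  "commands": [
    [[1,0.004,0,0.01,0,0,0],[1,0.004,0,0.01,0,0,0],[1,0.004,0,0.01,0,0,0]]
  ]
}}

```text
time_s: 33.8
tcp_pos: [0.6028, -0.2625, 0.1616]
eef_rot: [-3.141, 0.437, -3.048]
ft_force: [-1.2, -0.3, 3.5]
finger_gap: 0.0004
finger_force: 1.4
```

{"fn": "drive_tool", "kwargs": {
  "commands": [
    [[1,0.003,0,0.008,0,0,0],[1,0.003,0,0.008,0,0,0]]
  ]
}}

```text
time_s: 34.0
tcp_pos: [0.6029, -0.2625, 0.1611]
eef_rot: [-3.141, 0.437, -3.048]
ft_force: [-3.7, 1.8, 6.9]
finger_gap: 0.0007
finger_force: 3.5
```

{"fn": "drive_tool", "kwargs": {
  "commands": [
    [[1,0.003,0,0.006,0,0,0],[1,0.003,0,0.006,0,0,0]]
  ]
}}

```text
time_s: 34.2
tcp_pos: [0.6029, -0.2625, 0.1609]
eef_rot: [-3.141, 0.438, -3.047]
ft_force: [-5.8, 1.7, 10.8]
finger_gap: 0.0003
finger_force: 5.0
```

{"fn": "drive_tool", "kwargs": {
  "commands": [
    [[1,0.004,0,0.01,0,0,0],[1,0.004,0,0.01,0,0,0],[1,0.004,0,0.01,0,0,0]]
  ]
}}

```text
time_s: 34.5
tcp_pos: [0.603, -0.2625, 0.1606]
eef_rot: [-3.14, 0.438, -3.047]
ft_force: [-8.8, 3.2, 15.9]
finger_gap: 0.0005
finger_force: 7.8
```

{"fn": "drive_tool", "kwargs": {
  "commands": [
    [[1,-0.1,0,-0.2,0,0,0],[1,-0.11,0.3,-0.25,0,0,0],[1,-0.11,0.6,-0.25,0,0,0],[1,-0.11,0.78,-0.25,0,0,0]]
  ]
}}

```text
time_s: 34.9
tcp_pos: [0.5943, -0.1835, 0.1859]
eef_rot: [3.141, 0.436, -3.048]
ft_force: [0.3, -0.4, -0.1]
finger_gap: 0.0004
finger_force: 0.0
```

{"fn": "drive_tool", "kwargs": {
  "commands": [
    [[1,0,0.4,0,0,0,0],[1,0.02,0.77,0.05,0,0,0],[1,0.07,0.77,0.18,0,0,0],[1,0.07,0.77,0.18,0,0,0]]
  ]
}}

```text
time_s: 35.3
tcp_pos: [0.5876, -0.1069, 0.1648]
eef_rot: [-3.141, 0.433, -3.046]
ft_force: [0.1, 0.2, -0.1]
finger_gap: 0.0001
finger_force: 0.0
```

{"fn": "drive_tool", "kwargs": {
  "commands": [
    [[1,0.004,0,0.01,0,0,0],[1,0.008,0,0.02,0,0,0],[1,0.008,0,0.02,0,0,0]]
  ]
}}

```text
time_s: 35.6
tcp_pos: [0.5893, -0.1088, 0.1648]
eef_rot: [-3.141, 0.437, -3.049]
ft_force: [0.2, -0.0, -0.1]
finger_gap: 0.0004
finger_force: 0.0
```

{"fn": "drive_tool", "kwargs": {
  "commands": [
    [[1,0.004,0,0.01,0,0,0],[1,0.011,0,0.027,0,0,0],[1,0.011,0,0.027,0,0,0]]
  ]
}}

```text
time_s: 35.9
tcp_pos: [0.5894, -0.1083, 0.1617]
eef_rot: [-3.141, 0.437, -3.048]
ft_force: [0.6, -1.5, 1.2]
finger_gap: 0.0003
finger_force: 0.6
```

{"fn": "drive_tool", "kwargs": {
  "commands": [
    [[1,0.004,0,0.01,0,0,0],[1,0.004,0,0.01,0,0,0]]
  ]
}}

```text
time_s: 36.1
tcp_pos: [0.5895, -0.1083, 0.1611]
eef_rot: [-3.141, 0.437, -3.048]
ft_force: [-2.5, -2.5, 6.2]
finger_gap: 0.0007
finger_force: 3.2
```

{"fn": "drive_tool", "kwargs": {
  "commands": [
    [[1,0.003,0,0.008,0,0,0],[1,0.003,0,0.008,0,0,0]]
  ]
}}

```text
time_s: 36.3
tcp_pos: [0.5897, -0.1083, 0.1608]
eef_rot: [-3.141, 0.438, -3.048]
ft_force: [-5.7, -2.8, 10.2]
finger_gap: 0.0005
finger_force: 5.4
```

Next: finish d, then back out, tilt to 10° and re-press b.

{"fn": "drive_tool", "kwargs": {
  "commands": [
    [[1,0.005,0,0.012,0,0,0],[1,0.005,0,0.012,0,0,0],[1,0.005,0,0.012,0,0,0]]
  ]
}}

```text
time_s: 36.6
tcp_pos: [0.5898, -0.1083, 0.1604]
eef_rot: [-3.141, 0.439, -3.048]
ft_force: [-11.2, -2.3, 19.7]
finger_gap: 0.0007
finger_force: 9.6
```

{"fn": "drive_tool", "kwargs": {
  "commands": [
    [[1,-0.1,0,-0.25,0,0,0],[1,0.2,0,-0.45,0,0,0],[1,0.6,0,-0.68,0,0,0],[1,0.9,0,-0.8,0,0,0],[1,0.9,0,-0.8,0,0,0]]
  ]
}}

```text
time_s: 37.1
tcp_pos: [0.4698, -0.1195, 0.192]
eef_rot: [3.141, 0.434, -3.05]
ft_force: [0.6, 0.0, -0.2]
finger_gap: 0.0006
finger_force: 0.0
```

{"fn": "drive_tool", "kwargs": {
  "commands": [
    [[1,-0.05,0,0.03,0,0.18,0],[1,-0.15,0,0.1,0,0.332,0],[1,-0.15,0.009,0.15,0,0.332,0],[1,-0.15,0.009,0.15,0,0.332,0],[1,-0.15,0.009,0.15,0,0.332,0]]
  ]
}}

```text
time_s: 37.6
tcp_pos: [0.4934, -0.1161, 0.1847]
eef_rot: [-3.141, 0.175, -3.048]
ft_force: [0.2, -0.2, -0.8]
finger_gap: 0.0005
finger_force: 0.0
```

```bash
python3 - <<'E'
from corner import *; from plant import *
s=observe();go(s,tip("b",.002,10),YAW,.066,10)
E
```

```text
t 37.6 tcp [ 0.4934 -0.1161  0.1847] tgt [ 0.4893 -0.116   0.1666] shift [0.071 0.005 0.171] turn [-0.     0.    -0.001] F [ 0.2 -0.2 -0.8]
```

{"fn": "drive_tool", "kwargs": {
  "commands": [
    [[1,0.04,0,0.06,0,0,0],[1,0.065,0.005,0.12,0,0,0],[1,0.071,0.005,0.17,0,0,0],[1,0.071,0.005,0.17,0,0,0]]
  ]
}}

```text
time_s: 38.0
tcp_pos: [0.4895, -0.116, 0.1668]
eef_rot: [-3.141, 0.174, -3.048]
ft_force: [0.9, -0.3, 0.0]
finger_gap: 0.0005
finger_force: 0.0
```

{"fn": "drive_tool", "kwargs": {
  "commands": [
    [[1,0.002,0,0.01,0,0,0],[1,0.003,0,0.015,0,0,0],[1,0.003,0,0.015,0,0,0]]
  ]
}}

```text
time_s: 38.3
tcp_pos: [0.4903, -0.1159, 0.1661]
eef_rot: [-3.141, 0.176, -3.048]
ft_force: [-0.0, 0.2, -0.1]
finger_gap: 0.0006
finger_force: 0.0
```

{"fn": "drive_tool", "kwargs": {
  "commands": [
    [[1,0.002,0,0.01,0,0,0],[1,0.002,0,0.01,0,0,0]]
  ]
}}

```text
time_s: 38.5
tcp_pos: [0.4902, -0.1159, 0.165]
eef_rot: [-3.141, 0.176, -3.048]
ft_force: [-1.1, 0.1, -0.6]
finger_gap: 0.0006
finger_force: 0.0
```

{"fn": "drive_tool", "kwargs": {
  "commands": [
    [[1,0.002,0,0.01,0,0,0],[1,0.002,0,0.013,0,0,0],[1,0.002,0,0.013,0,0,0]]
  ]
}}

```text
time_s: 38.8
tcp_pos: [0.4903, -0.1159, 0.1642]
eef_rot: [-3.141, 0.176, -3.048]
ft_force: [-2.2, 0.7, 5.9]
finger_gap: 0.0004
finger_force: 3.0
```

{"fn": "drive_tool", "kwargs": {
  "commands": [
    [[1,0.001,0,0.008,0,0,0],[1,0.001,0,0.008,0,0,0]]
  ]
}}

```text
time_s: 39.0
tcp_pos: [0.4904, -0.1159, 0.1639]
eef_rot: [-3.141, 0.176, -3.048]
ft_force: [-5.8, 2.1, 12.6]
finger_gap: 0.0005
finger_force: 6.1
```

{"fn": "drive_tool", "kwargs": {
  "commands": [
    [[1,0.001,0,0.006,0,0,0],[1,0.001,0,0.006,0,0,0]]
  ]
}}

```text
time_s: 39.2
tcp_pos: [0.4904, -0.1159, 0.1637]
eef_rot: [-3.141, 0.177, -3.048]
ft_force: [-7.4, 2.5, 18.2]
finger_gap: 0.0004
finger_force: 8.7
```

Corner b is firm from first touch (0.1642 to 0.1637), so it was already seated. Last, a.

{"fn": "drive_tool", "kwargs": {
  "commands": [
    [[1,-0.035,0,-0.2,0,0,0],[1,-0.04,-0.3,-0.22,0,0,0],[1,-0.04,-0.6,-0.22,0,0,0],[1,-0.04,-0.78,-0.22,0,0,0]]
  ]
}}

```text
time_s: 39.6
tcp_pos: [0.4979, -0.1948, 0.185]
eef_rot: [-3.141, 0.176, -3.048]
ft_force: [0.1, 0.8, -0.3]
finger_gap: 0.0002
finger_force: 0.0
```

{"fn": "drive_tool", "kwargs": {
  "commands": [
    [[1,0,-0.4,0,0,0,0],[1,0.005,-0.78,0.05,0,0,0],[1,0.03,-0.78,0.17,0,0,0],[1,0.03,-0.78,0.17,0,0,0]]
  ]
}}

```text
time_s: 40.0
tcp_pos: [0.5035, -0.2717, 0.1653]
eef_rot: [3.14, 0.172, -3.051]
ft_force: [-1.0, 0.6, -0.0]
finger_gap: 0.0005
finger_force: 0.0
```

{"fn": "drive_tool", "kwargs": {
  "commands": [
    [[1,0.002,0,0.01,0,0,0],[1,0.003,0,0.02,0,0,0],[1,0.003,0,0.02,0,0,0]]
  ]
}}

```text
time_s: 40.3
tcp_pos: [0.5052, -0.2703, 0.1658]
eef_rot: [-3.141, 0.176, -3.047]
ft_force: [0.1, 0.5, 0.2]
finger_gap: 0.0008
finger_force: 0.0
```

{"fn": "drive_tool", "kwargs": {
  "commands": [
    [[1,0.002,0,0.01,0,0,0],[1,0.002,0,0.01,0,0,0]]
  ]
}}

```text
time_s: 40.5
tcp_pos: [0.5051, -0.2707, 0.1647]
eef_rot: [-3.141, 0.176, -3.047]
ft_force: [-0.9, -0.9, 0.5]
finger_gap: 0.0003
finger_force: 0.0
```

{"fn": "drive_tool", "kwargs": {
  "commands": [
    [[1,0.001,0,0.007,0,0,0],[1,0.001,0,0.007,0,0,0]]
  ]
}}

```text
time_s: 40.7
tcp_pos: [0.5052, -0.2709, 0.1642]
eef_rot: [-3.141, 0.176, -3.048]
ft_force: [-0.9, 3.2, 4.4]
finger_gap: 0.0001
finger_force: 2.4
```

{"fn": "drive_tool", "kwargs": {
  "commands": [
    [[1,0.001,0,0.008,0,0,0],[1,0.001,0,0.008,0,0,0]]
  ]
}}

```text
time_s: 40.9
tcp_pos: [0.5052, -0.2709, 0.164]
eef_rot: [-3.141, 0.176, -3.048]
ft_force: [-4.0, 3.5, 10.3]
finger_gap: 0.0002
finger_force: 5.0
```

{"fn": "drive_tool", "kwargs": {
  "commands": [
    [[1,0.001,0,0.008,0,0,0],[1,0.001,0,0.008,0,0,0]]
  ]
}}

```text
time_s: 41.1
tcp_pos: [0.5052, -0.271, 0.1638]
eef_rot: [-3.141, 0.177, -3.047]
ft_force: [-5.9, 5.2, 15.2]
finger_gap: 0.0004
finger_force: 7.9
```

{"fn": "drive_tool", "kwargs": {
  "commands": [
    [[1,0,0,-0.2,0,0,0],[1,0.3,0.3,-0.5,0,0,0],[1,0.6,0.3,-0.8,0,0,0],[1,0.9,0,-1,0,0,0],[1,1,-0.3,-1,0,0,0],[1,1,-0.3,-1,0,0,0]]
  ]
}}

```text
time_s: 41.7
tcp_pos: [0.3917, -0.3141, 0.2441]
eef_rot: [-3.14, 0.177, -3.05]
ft_force: [-0.9, -0.2, -0.2]
finger_gap: 0.0004
finger_force: 0.0
```

```bash
python3 - <<'E'
from meas import *
s=observe();print(s["time_s"],s["tcp_pos"],s["ft_force"])
lidz("s11","side");lidz("t11","top")
p,q=cv2.imread("pics/t11.png"),cv2.imread("pics/s11.png")
cv2.imwrite("pics/c11.png",np.hstack([cv2.resize(p[100:260,230:400],(400,376)),cv2.resize(q[90:250,190:350],(376,376))]))
E
```

```text
41.7 [ 0.3916851  -0.31406329  0.24406279] [-0.90705488 -0.18378027 -0.23778413]
side 648 corner heights over seated(mm) a,b,c,d [np.float64(1.7), np.float64(1.3), np.float64(1.7), np.float64(1.3)]
  lid outline (array([ 554.8, -185.9]), array([154.3, 194.3]), 5.76) box-frame X [-0.076   0.0738] Y [-0.0903  0.097 ]
top 823 corner heights over seated(mm) a,b,c,d [np.float64(0.2), np.float64(0.6), np.float64(-0.3), np.float64(0.1)]
  lid outline (array([ 557.4, -186.7]), array([156.9, 196.2]), 5.34) box-frame X [-0.0738  0.0749] Y [-0.0946  0.0958]
```

View pics/c11.png

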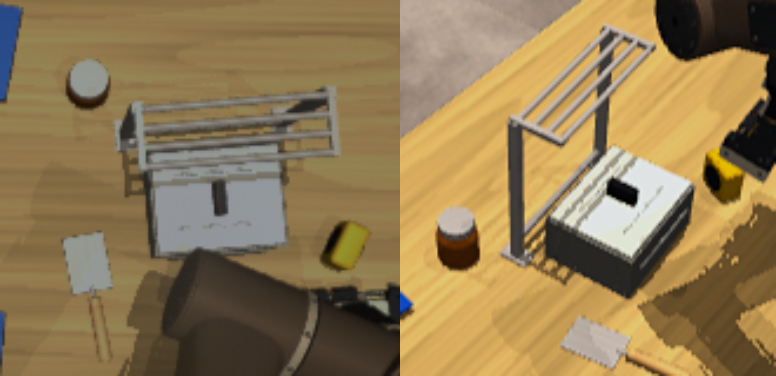

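The crops show the lid flat and square on the rim, with no black seal visible. The jar (88,82), spatula (88,265) and tape (345,245) are where they were, and the arm is clear. I'm handing in.

```bash
python3 -c "
from plant import *
print(job_done())"
```

```text
the job is handed in; nothing more can be done
None
```

The white lid is seated on the clay box, within about 0.6 mm of flat in the top view, after two rounds of corner presses at up to about 23 N vertical (25 N overall); the jar, spatula and tape look unmoved, and I handed in at about 42 s (no verdict shown).

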